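# Latch the bench frame and hold the square in its corner

### The job

A rail and a green leg for the low kitchen bench lie in the repair jig: first swing the jig's open steel hasp down over the rail until it lies flat with its slot over the staple. Then take the square by its wooden stock and press it into the corner between rail and leg, on the side away from the hasp, with its base flush on the rail and its blade end flush against the leg. Finish while still gripping it and pressing it firmly against both, without letting go, and leave the other things on the table where they are.

Things in the scene. Friction and masses are not known exactly. Their poses are not given: they have to be found in the camera images.
- jig: Repair jig: plywood base board 190 x 440 x 12 mm fixed to the table, carrying a bench rail, a green leg and a hasp. Origin at table height directly below the inner corner of leg and rail; z up, +y along the rail away from leg and hasp. Nothing on it moves but the hasp.
- corner (a point): Inner corner: where the rail's top meets the leg's inner face, mid-width of the rail, 47 mm above the table. Axes as the jig's: +y along the rail away from leg and hasp, z up. The rail is free for 210 mm from here.
- hasp (a joint): Angle of the steel hasp strap (rad): 0 = closed, flat across the rail with its slot over the staple; grows as it swings up and over towards the jig's +x; 1.57 = upright. Starts between 0.9 and 1.45. Stiff hinge: it stays where left, turning takes about 0.1 N m. Strap 30 mm wide, 4 mm thick, 160 mm long from the hinge axis; slot 105 to 135 mm from it, then a solid tab.
- hasp_press (a point): On the strap's upper face (upper when closed), 70 mm from the hinge axis, mid-width: a good place to push. When closed it lies 53 mm above the table, over the rail. z points out of that face, x towards the hinge.
- hasp_tab (a point): On the same face of the strap, the middle of the solid tab past the slot, 147.5 mm from the hinge axis.
- square_grip (a point): Where to grip the square from above across its 30 mm stock: mid-width, half-way up (20 mm above the underside), 100 mm from the heel's end face. x across the stock, y along it away from the blade, z up. The blade's inner edge is 70 mm away along -y.
- square_heel (a point): The square's outer heel: mid-width, where underside and heel end face meet (the blade's outer edge is flush with that end face). Axes as square_grip. With the square home this point lies on the inner corner's line and its axes match those of the corner.
- rail: Bare wooden rail fixed on the jig's board; origin and axes as jig. 80 mm wide (x from -40 to +40), y from -190 to +210 mm, its flat top 47 mm above the table.
- leg: Green leg with a bare wooden end, standing fixed on the rail; origin and axes as jig. 70 mm wide (x from -35 to +35), y from -45 to 0 mm, top 177 mm above the table. Its inner face, at y = 0, looks along +y.
- square: Carpenter's square that stands on its broad dark wooden stock, 30 wide (x) x 180 long (y) x 40 mm high, with a thin aluminium blade (6 x 30 mm) rising upright at the -y end, the heel, to 140 mm above the underside. About 0.19 kg. Origin at the centre of the underside, z up.
- mug: Bystander, to be left alone: white mug, 80 mm across, 85 mm high; origin at the centre of its underside.
- hammer: Bystander, to be left alone: hammer lying flat; origin at the centre of its underside.
- screwdriver: Bystander, to be left alone: screwdriver lying flat; origin at the centre of its underside.
- carton: Bystander, to be left alone: cardboard carton with a red band, 90 x 160 x 50 mm; origin at the centre of its underside.
- hasp_hinge (a point): On the hasp's hinge axis, mid-strap, 51 mm above the table, on a wooden block beside the rail: in the jig's frame x = +60, y = -135 mm. Axes as the jig's; the hinge axis is y.
- staple (a point): Top of the brass staple, 65 mm above the table, on the block across the rail from the hinge: in the jig's frame x = -60, y = -135 mm. Both blocks are 41 x 60 mm, as high as the rail.
Not all that is in view belongs to the job. Of the things that look like the square, take the one that is farthest from the robot's base at the start.

How it is judged:
By the outcome, as a careful person would: the job done as asked, in the order asked, and still so for the second after the job is handed in, while the arm keeps its last pose, push and grip.
It also fails if it takes over 69 s, if anything falls off the work surface, if the arm or the gripper's body presses on something with over 40 N, if the wrist force passes 120 N, or if a joint passes its speed limit or range.

### The arm

A 7-joint arm with a two-finger parallel gripper is mounted at the origin on the work surface. World frame = base frame: x ahead of the robot, y to its left, z up, the work surface at z = 0. Lengths are in m, angles in degrees, forces in N, time in s.
With the tool pointing down it reaches from about 0.425 to 0.95 m from the base axis. Payload 4.7 kg.
Tool frame: the origin (TCP) lies between the finger pads; the fingertips stand 17 mm ahead of it and the grasp point (between the pads) lies 2 mm behind it; z points along the fingers, y is the direction in which the jaws open and shut (so a half turn about z gives the same grasp; the last joint's range is limited). The gripper opens to 85 mm and grips with 20 to 120 N. Pads are 22 mm wide; open, the fingers measure 114 mm over their backs; the gripper's body (76 mm by 85 mm) begins 54 mm behind the grasp point. The pads swing forward as they close: fully open they stand 13 mm farther back than shut.
Start: joints at [-74.135, 26.849, -2.785, 87.806, 1.381, 65.374, -4.715], TCP at [0.203, 0.644, 0.248] pointing down, gripper open.
Joint ranges: [-148.3, 148.3], [-19.14, 114.17], [-79.39, 73.82], [5.75, 140.21], [-59.74, 239.74], [12.07, 113.84], [-152.46, 152.46]. Speed limits (degrees/s): [147.25, 147.25, 180, 180, 180, 180, 180].

### API

Orientations are given as [roll, pitch, yaw] about the fixed x, y, z axes, in that order (R = Rz(yaw) Ry(pitch) Rx(roll)).
In Python, from workcell import bot gives the robot as it stands.
- The arm moves only by the tool play_rows, never from a script. Its argument "steps" is a list of rows, each a list of 5 numbers: the finger opening in cm, from 0 to 8.54, then the shift along the tool's x, y, z in cm, then the turn about the tool's z in rad. In form: [[claw, x, y, z, roll], ...]. A call has exactly 10 rows; each row shifts and turns the commanded pose from where the row before left it, along the tool's axes as they then stand; what a row does not reach is not made up. A row lasts 1/10 s, in which the tool goes at most 50 mm and 8.59 degrees, less where a joint would pass 70% of its speed; a pose out of reach is approached as far as the arm can. A call with a gripper value outside its range is refused whole. The fingers move at their own pace and stop on an object; "force" is the grip in N (left out, the last holds). Time passes only in rows, so rows that do not move let the fingers close, or fill a call up. It gives the time, the measured TCP pose, the force and the opening at its end, in the units of the state.
- bot.get_state(): the state, without advancing time (a new reading comes with each control period).
- bot.read_camera(name): name is "scene" or "side" or "wrist"; returns a dict with "image" (480x640x3 uint8, red, green, blue), "intrinsics" (3x3 intrinsics, pixels), "k1" (the pictures are not rectified: a ray, as slopes to the right and down, at radius r is drawn at 1 + k1 r^2 times it, then the intrinsics apply), "rvec" (rotation vector, rad) and "tvec" (3), from world to camera coordinates, as OpenCV has them. Camera axes: x right, y down, z forward; pixel columns grow to the right and rows downward; lengths in m; the calibration is good to about 2 mm. A picture is of the moment at which its call begins. There is no depth.
- bot.sign_off(): hands the job in, once; it reports no verdict.
The state is a dict: "time_s": time; "qpos": joint angles; "qd": joint speeds; "effort": joint torques, N m; "tcp_pos": TCP position; "orientation": TCP orientation; "force": force on the tool from outside, world axes, zero at the start; "torque": the same for the moment, N m; "opening": finger opening in m.
Only numpy, scipy, OpenCV 4.12 (cv2) and the standard library are available. Lean on these libraries where they do the work, as an engineer would, in place of code of your own. Each camera call takes 0.05 s, during which the arm holds its last target.

## Working session

There is one attempt and no reset: what is moved stays moved. The work goes in short steps, Python scripts to look and compute and a tool call to move; the robot and the scene stay as the last step left them, time stands still between calls to the robot, and variables do not carry over. Pictures are saved under pics/ and viewed, and the job is handed in when it is done.

Besides the shell and the picture viewer there is one more tool, called after "Call:" as name(argument=value, ...), one argument or row to a line, values as JSON. play_rows: Moves the arm, as the interface text tells. Its arguments: {"type":"object","properties":{"steps":{"type":"array","items":{"type":"array","items":{"type":"number"}}},"force":{"type":"number"}},"required":["steps"]}

```bash
mkdir -p pics; ls
python3 - <<'E'
from workcell import bot
import cv2,pickle
d={}
for n in ["scene","side","wrist"]:
    c=bot.read_camera(n); d[n]=c
    cv2.imwrite(f"pics/{n}0.png",c["image"][:,:,::-1]); print(n,c["intrinsics"],c["k1"],c["rvec"],c["tvec"])
pickle.dump(d,open("cam0.pkl","wb"))
print(bot.get_state())
E
```

```text
pics
scene [[542.42303552   0.         322.89789502]
 [  0.         542.42303552 245.93690219]
 [  0.           0.           1.        ]] -0.13904305254735963 [ 1.40003783  2.36875585 -0.71924397] [ 0.18036839 -0.39527177  1.45757897]
side [[506.48507617   0.         316.09447604]
 [  0.         506.48507617 230.17164842]
 [  0.           0.           1.        ]] -0.01253085948144434 [ 2.30121436 -0.5120251   0.21780811] [-0.43418416  0.27488928  0.95851627]
wrist [[350.51880613   0.         322.84099028]
 [  0.         350.51880613 237.29821093]
 [  0.           0.           1.        ]] -0.057767949805518415 [-2.30489805 -1.69137977 -0.28207936] [-0.67340095 -0.04294707  0.38210994]
{'time_s': 0.15, 'qpos': array([-74.13388782,  26.88663197,  -2.78622978,  87.85713979,
         1.38135321,  65.37518043,  -4.71656948]), 'qd': array([-0.04892401, -0.06650566,  0.01588495, -0.18727   , -0.02811808,
       -0.05727098,  0.09157871]), 'effort': array([-1.71261913e-04, -5.10766125e+01, -4.72391699e-02, -2.37978601e+01,
        1.07294804e-02,  5.37165266e-03,  3.12032819e-05]), 'tcp_pos': array([0.20306318, 0.64329715, 0.24750965]), 'orientation': array([-1.79914643e+02,  2.26174546e-03,  1.62480307e+02]), 'force': array([-0.06752946,  0.61091572,  0.46322481]), 'torque': array([ 0.04929144, -0.019463  , -0.00904002]), 'opening': 0.08530667237536593}
```

View pics/scene0.png

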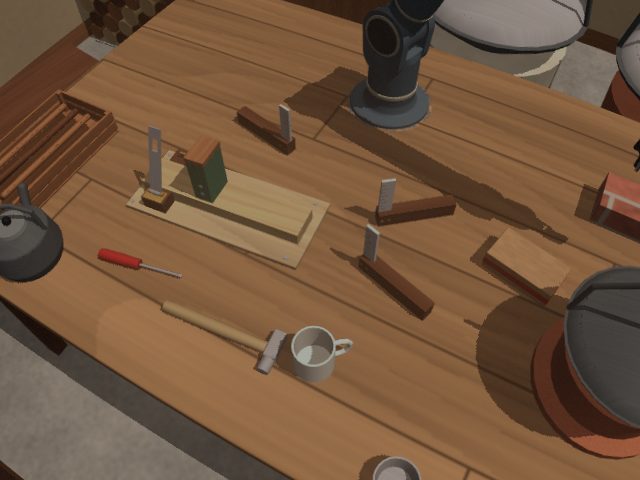

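View pics/side0.png

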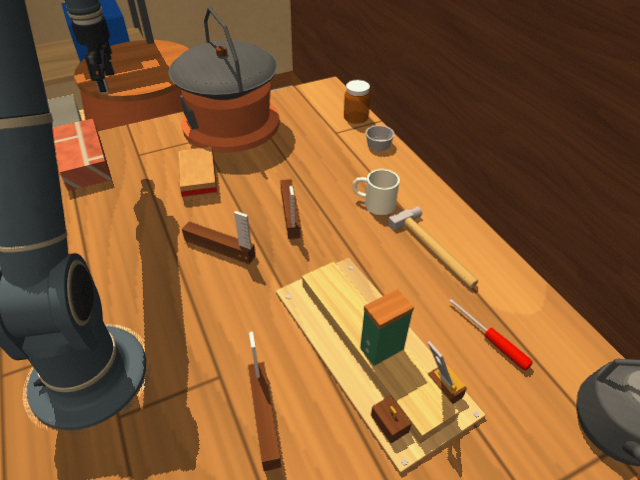

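View pics/wrist0.png

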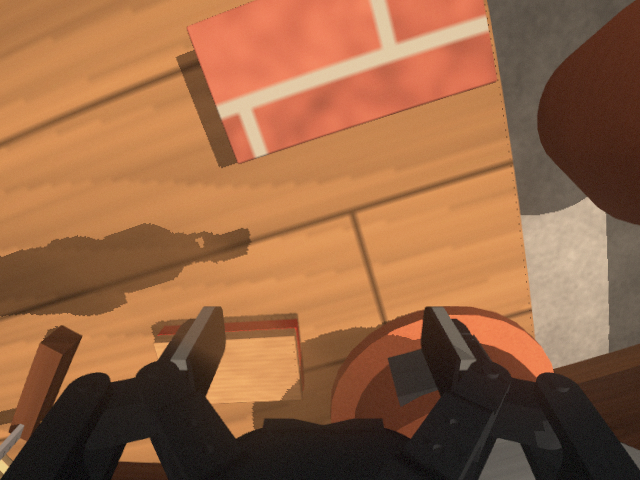

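```bash
cat > h.py <<'E'
import numpy as np,cv2,pickle
def load(f="cam0.pkl"): return pickle.load(open(f,"rb"))
def cp(c):
    R,_=cv2.Rodrigues(np.array(c["rvec"],float)); t=np.array(c["tvec"],float).ravel()
    return R,t,-R.T@t
def dist(c): return np.array([c["k1"],0,0,0,0.])
def proj(c,P):
    p,_=cv2.projectPoints(np.array(P,float).reshape(-1,1,3),np.array(c["rvec"],float),np.array(c["tvec"],float),np.array(c["intrinsics"]),dist(c))
    return p.reshape(-1,2)
def ray(c,uv):
    n=cv2.undistortPoints(np.array(uv,float).reshape(-1,1,2),np.array(c["intrinsics"]),dist(c)).reshape(-1,2)
    R,t,C=cp(c); d=np.c_[n,np.ones(len(n))]@R; return C,d/np.linalg.norm(d,axis=1)[:,None]
def atz(c,uv,z):
    C,d=ray(c,uv); return C+d*((z-C[2])/d[:,2])[:,None]
def tri(obs):
    A=np.zeros((3,3));b=np.zeros(3);L=[]
    for c,uv in obs:
        C,d=ray(c,[uv]);d=d[0];M=np.eye(3)-np.outer(d,d);A+=M;b+=M@C;L.append((M,C))
    P=np.linalg.solve(A,b); return P,[np.linalg.norm(M@(P-C)) for M,C in L]
def crop(im,x0,y0,x1,y1,s,fn):
    o=cv2.resize(im[y0:y1,x0:x1,::-1],None,fx=s,fy=s,interpolation=cv2.INTER_CUBIC)
    for k in range(x0-x0%10+10,x1,10): 
        cv2.line(o,((k-x0)*s,0),((k-x0)*s,10 if k%50 else 22),(255,0,255),1)
        if k%50==0: cv2.putText(o,str(k),((k-x0)*s,34),0,.4,(255,0,255),1)
    for k in range(y0-y0%10+10,y1,10): 
        cv2.line(o,(0,(k-y0)*s),(10 if k%50 else 22,(k-y0)*s),(255,0,255),1)
        if k%50==0: cv2.putText(o,str(k),(24,(k-y0)*s+4),0,.4,(255,0,255),1)
    cv2.imwrite(fn,o)
E
python3 - <<'E'
from h import *
d=load()
s=d["scene"]["image"];w=d["side"]["image"]
crop(s,120,110,340,270,3,"pics/s_jig.png")
crop(s,340,170,470,330,3,"pics/s_sq.png")
crop(w,265,250,495,480,2,"pics/w_jig.png")
crop(w,170,160,310,270,5,"pics/w_sq.png")
for n,uv in [("scene",(395,285)),("scene",(425,210)),("scene",(265,130)),("side",(290,220)),("side",(215,245)),("side",(265,430))]:
    p=atz(d[n],[uv],0.0)[0];print(n,uv,p,np.hypot(*p[:2]))
E
```

```text
scene (395, 285) [ 5.17269097e-01  2.51905668e-01 -1.11022302e-16] 0.5753466647366244
scene (425, 210) [ 3.02041272e-01  2.30086130e-01 -1.11022302e-16] 0.3796953481976986
scene (265, 130) [ 2.59491087e-01 -2.34275099e-01  1.11022302e-16] 0.34960040971407713
side (290, 220) [0.51648862 0.2320403  0.        ] 0.5662183311066272
side (215, 245) [0.32104088 0.22768292 0.        ] 0.39358195620068276
side (265, 430) [ 0.26732956 -0.24207822  0.        ] 0.36064796972490415
```

View pics/s_jig.png

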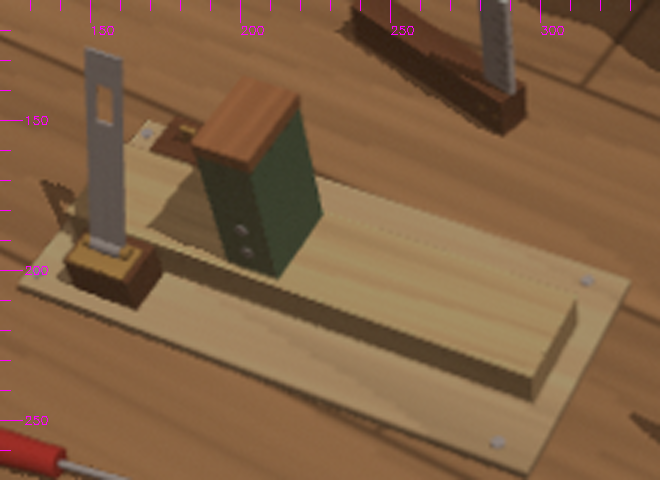

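View pics/s_sq.png

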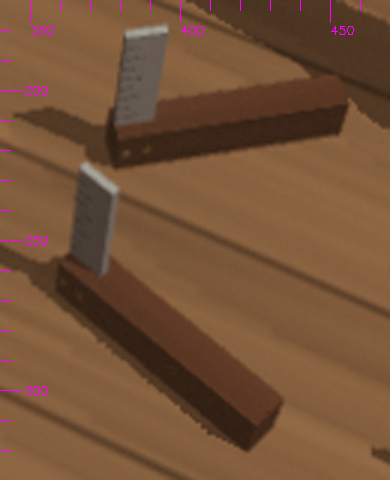

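View pics/w_jig.png

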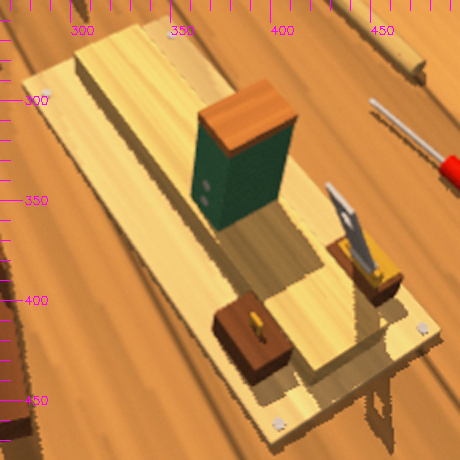

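View pics/w_sq.png

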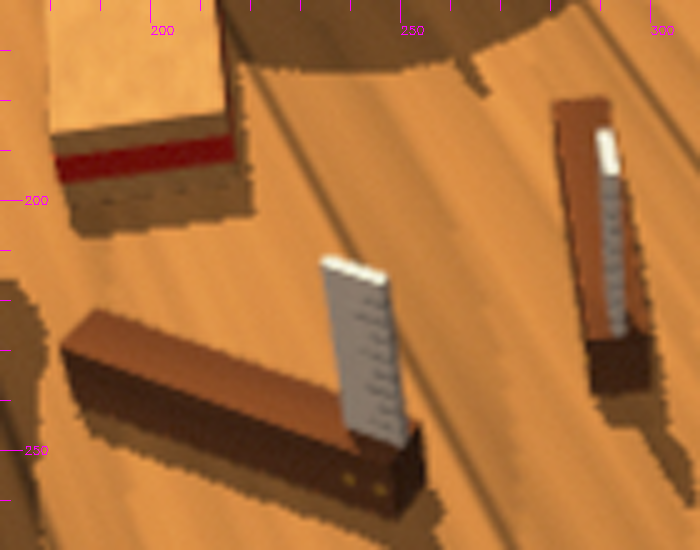

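```bash
cat > fit.py <<'E'
from h import *
from scipy.optimize import least_squares
d=load();S,W=d["scene"],d["side"]
def T(p,P):
    P=np.array(P);c,s=np.cos(p[2]),np.sin(p[2]);return np.c_[P[:,0]*c-P[:,1]*s+p[0],P[:,0]*s+P[:,1]*c+p[1],P[:,2]+p[3]]
def fit(obs,p0,name):
    def res(p):
        return np.concatenate([(proj(c,T(p,[P]))-np.array([uv])).ravel() for c,P,uv in obs])
    r=least_squares(res,p0,loss="soft_l1")
    print(name,r.x.round(4),"yaw",np.degrees(r.x[2]).round(2));print(res(r.x).reshape(-1,2).round(1).tolist());return r.x
def s(x,y,k,ox,oy): return (ox+x/k,oy+y/k)
sj=lambda x,y:s(x,y,3,120,110); wj=lambda x,y:s(x,y,2,265,250); ss=lambda x,y:s(x,y,3,340,170); ws=lambda x,y:s(x,y,5,170,160)
jo=[(S,(.04,.21,.047),sj(533,374)),(S,(-.04,.21,.047),sj(577,299)),(S,(.035,-.045,.177),sj(194,152)),(S,(.035,0,.177),sj(248,168)),(S,(-.035,0,.177),sj(300,97)),(S,(-.035,-.045,.177),sj(245,78)),(S,(.035,0,.047),sj(277,277)),(S,(-.035,0,.047),sj(322,213)),
(W,(-.04,.21,.047),wj(75,52)),(W,(.04,.21,.047),wj(140,25)),(W,(-.035,0,.177),wj(198,117)),(W,(.035,0,.177),wj(265,80)),(W,(.035,-.045,.177),wj(297,117)),(W,(-.035,-.045,.177),wj(232,152)),(W,(-.035,-.045,.047),wj(217,230)),(W,(-.035,0,.047),wj(191,193))]
so=[(S,(.015,.09,.04),ss(250,424)),(S,(-.015,.09,.04),ss(283,402)),(S,(.015,.09,0),ss(247,450)),(S,(.015,-.09,.04),ss(60,264)),(S,(.015,-.09,0),ss(57,290)),
(W,(-.015,-.09,.04),ws(587,340)),(W,(.015,-.09,.04),ws(650,332)),(W,(-.015,-.09,0),ws(592,395)),(W,(.015,-.09,0),ws(650,388)),(W,(-.015,.09,.04),ws(553,102)),(W,(.015,.09,.04),ws(608,98)),
(S,(0.,-.09,.14),ss(83,164)),(S,(0.,-.06,.14),ss(118,190)),(W,(0.,-.09,.14),ws(610,172)),(W,(0.,-.06,.14),ws(606,130))]
if __name__=="__main__":
    j=fit(jo,[.4,-.2,.1,0],"jig"); q=fit(so,[.5,.25,.1,0],"sq")
    np.save("jig.npy",j);np.save("sq.npy",q)
    for n,a,b in [("railend+x",jo[0][2],jo[9][2]),("railend-x",jo[1][2],jo[8][2]),("legtop++",jo[3][2],jo[11][2])]: print(n,tri([(S,a),(W,b)]))
    for n,a,b in [("sq far top+x",so[0][2],so[10][2]),("far top-x",so[1][2],so[9][2])]: print(n,tri([(S,a),(W,b)]))
    # hasp hinge, tab & hasp tip measurement
    hp=T(j,[(.06,-.135,.051),(-.06,-.135,.065)]);print("hinge,staple",hp, proj(S,hp),proj(W,hp))
    for a in np.arange(.9,1.5,.1):
        L=.16; P=T(j,[(.06-L*np.cos(a),-.135-.015,.051+L*np.sin(a)),(.06-L*np.cos(a),-.12,.051+L*np.sin(a))]); print(round(a,2),proj(S,P).round(1).tolist(),proj(W,P).round(1).tolist())
E
python3 fit.py
```

```text
jig [ 0.5154 -0.1872  0.0972 -0.0038] yaw 5.57
[[-0.6, 2.0], [-0.0, -0.4], [-0.9, -1.8], [-0.3, -0.9], [-0.7, -0.0], [-0.6, 0.5], [0.4, 2.2], [0.6, 1.4], [-0.3, 0.1], [-1.0, -0.7], [0.5, -1.9], [-0.1, 0.1], [0.1, -0.5], [-1.0, -0.4], [0.0, 2.0], [-0.8, 2.1]]
sq [ 0.5263  0.254  -0.3007 -0.0012] yaw -17.23
[[1.8, 1.0], [0.5, -1.1], [-0.4, 1.3], [-0.7, -1.1], [-0.7, 0.2], [-0.3, -0.4], [-0.2, 0.0], [-0.6, 0.5], [0.2, 0.7], [-0.2, -0.6], [0.3, -0.7], [-0.1, -0.1], [-0.4, 0.4], [0.2, 0.2], [-0.4, 0.0]]
railend+x (array([0.53329891, 0.02346551, 0.0453843 ]), [np.float64(0.0026378372483875424), np.float64(0.0026378372483876287)])
railend-x (array([0.45599061, 0.01828884, 0.04286253]), [np.float64(0.00010592696068437755), np.float64(0.00010592696068451553)])
legtop++ (array([ 0.55115189, -0.1826563 ,  0.17187934]), [np.float64(8.067577900750451e-05), np.float64(8.067577900755576e-05)])
sq far top+x (array([0.56595046, 0.33213563, 0.0386794 ]), [np.float64(0.000976469923643293), np.float64(0.0009764699236432506)])
far top-x (array([0.53949869, 0.34465471, 0.03617852]), [np.float64(0.0004165377799402764), np.float64(0.00041653777994035647)])
hinge,staple [[ 0.58823277 -0.31570526  0.04721524]
 [ 0.46879913 -0.32735019  0.06121524]] [[156.02188912 193.22556512]
 [182.41656975 153.23067732]] [[446.58828559 380.20967601]
 [393.31967751 409.29371961]]
0.9 [[161.5, 122.6], [172.8, 126.2]] [[418.2, 376.7], [406.0, 361.7]]
1.0 [[157.2, 123.4], [168.7, 127.0]] [[425.8, 369.6], [413.4, 354.7]]
1.1 [[152.7, 124.8], [164.3, 128.5]] [[433.8, 362.7], [421.2, 348.0]]
1.2 [[148.2, 127.1], [159.8, 130.7]] [[442.0, 356.1], [429.2, 341.5]]
1.3 [[143.5, 130.0], [155.2, 133.8]] [[450.3, 349.8], [437.3, 335.4]]
1.4 [[138.9, 133.7], [150.7, 137.5]] [[458.5, 344.0], [445.4, 329.8]]
```

Run:
```python
from h import *
d=load()
crop(d["scene"]["image"],170,125,250,215,7,"pics/s_leg.png")
crop(d["side"]["image"],340,280,440,375,6,"pics/w_leg.png")
a=cv2.imread("pics/s_leg.png");b=cv2.imread("pics/w_leg.png");h=max(len(a),len(b))
```

```text
(no output)
```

View pics/s_leg.png

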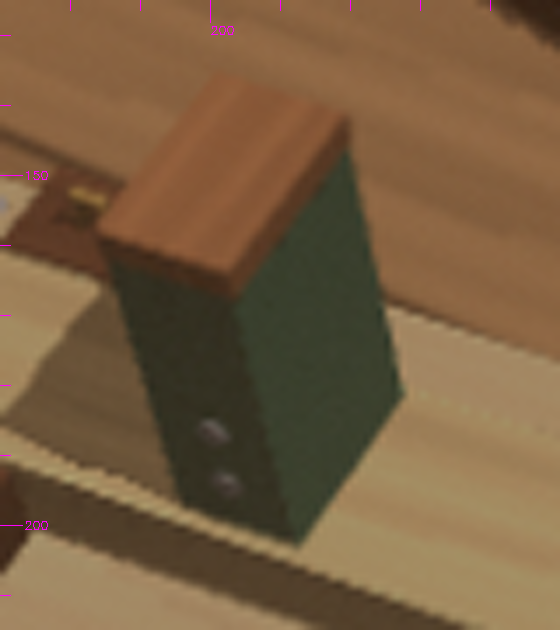

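View pics/w_leg.png

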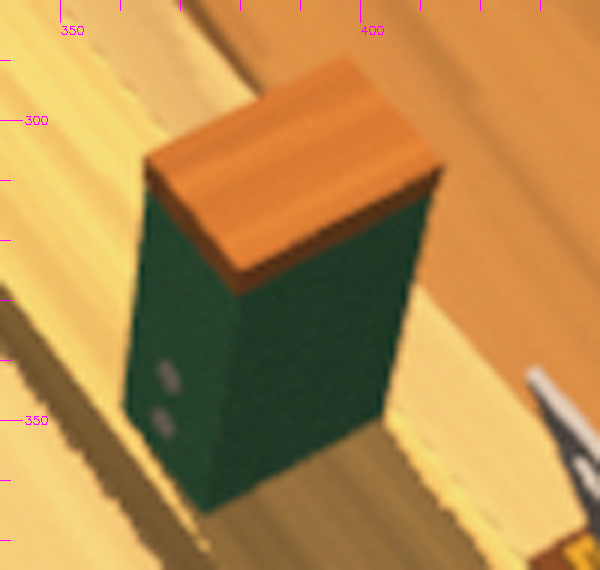

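```bash
python3 - <<'E'
import re
t=open("fit.py").read()
i=t.index("jo=[");j=t.index("so=[")
new='''jo=[(S,(.04,.21,.047),sj(533,374)),(S,(-.04,.21,.047),sj(577,299)),(S,(.035,-.045,.177),(184.3,157.3)),(S,(.035,0,.177),(202.9,164.3)),(S,(-.035,0,.177),(220,141.9)),(S,(-.035,-.045,.177),(201.7,136)),(S,(.035,0,.047),(212.9,202.9)),(S,(-.035,0,.047),(227.6,181.7)),
(W,(-.04,.21,.047),wj(75,52)),(W,(.04,.21,.047),wj(140,25)),(W,(-.035,0,.177),(364.2,306.2)),(W,(.035,0,.177),(397.8,289.2)),(W,(.035,-.045,.177),(413.7,307.5)),(W,(-.035,-.045,.177),(380,325.3)),(W,(-.035,-.045,.047),(374.5,365.7)),(W,(-.035,0,.047),(360.5,347.5))]
'''
open("fit.py","w").write(t[:i]+new+t[j:])
E
python3 fit.py
python3 - <<'E'
from fit import *
print("leg base -x",tri([(S,jo[7][2]),(W,jo[15][2])]),"top",tri([(S,jo[4][2]),(W,jo[10][2])]))
crop(S["image"],280,190,340,250,10,"pics/s_end.png")
crop(W["image"],285,240,345,300,10,"pics/w_end.png")
E
```

```text
jig [ 0.5152 -0.1871  0.0956 -0.0019] yaw 5.48
[[-0.6, 1.5], [0.0, -0.9], [-0.7, 0.9], [-0.7, 0.1], [-0.7, -0.3], [-0.7, -0.2], [-0.2, 1.0], [0.3, 0.1], [-0.3, -0.6], [-0.9, -1.3], [0.2, -0.3], [-0.3, 0.3], [-0.1, -0.1], [-0.1, -0.4], [-1.1, 0.7], [-0.9, 0.5]]
sq [ 0.5263  0.254  -0.3007 -0.0012] yaw -17.23
[[1.8, 1.0], [0.5, -1.1], [-0.4, 1.3], [-0.7, -1.1], [-0.7, 0.2], [-0.3, -0.4], [-0.2, 0.0], [-0.6, 0.5], [0.2, 0.7], [-0.2, -0.6], [0.3, -0.7], [-0.1, -0.1], [-0.4, 0.4], [0.2, 0.2], [-0.4, 0.0]]
railend+x (array([0.53329891, 0.02346551, 0.0453843 ]), [np.float64(0.0026378372483875424), np.float64(0.0026378372483876287)])
railend-x (array([0.45599061, 0.01828884, 0.04286253]), [np.float64(0.00010592696068437755), np.float64(0.00010592696068451553)])
legtop++ (array([ 0.55008763, -0.18306054,  0.17542532]), [np.float64(0.0009049131318363333), np.float64(0.0009049131318362609)])
sq far top+x (array([0.56595046, 0.33213563, 0.0386794 ]), [np.float64(0.000976469923643293), np.float64(0.0009764699236432506)])
far top-x (array([0.53949869, 0.34465471, 0.03617852]), [np.float64(0.000416
[... 241 characters left out ...]
503699 408.8003721 ]]
0.9 [[161.4, 121.9], [172.8, 125.4]] [[418.1, 376.2], [405.9, 361.1]]
1.0 [[157.1, 122.6], [168.6, 126.2]] [[425.8, 369.0], [413.3, 354.1]]
1.1 [[152.7, 124.1], [164.2, 127.7]] [[433.7, 362.1], [421.1, 347.3]]
1.2 [[148.1, 126.3], [159.7, 130.0]] [[441.9, 355.5], [429.2, 340.9]]
1.3 [[143.4, 129.2], [155.2, 133.0]] [[450.2, 349.2], [437.3, 334.8]]
1.4 [[138.8, 132.9], [150.6, 136.7]] [[458.5, 343.4], [445.4, 329.2]]
leg base -x (array([ 0.48161809, -0.19062632,  0.04657236]), [np.float64(0.0004317340222628427), np.float64(0.00043173402226285624)]) top (array([ 0.47990972, -0.18971352,  0.17393052]), [np.float64(0.0005287939988170971), np.float64(0.0005287939988170437)])
```

View pics/s_end.png

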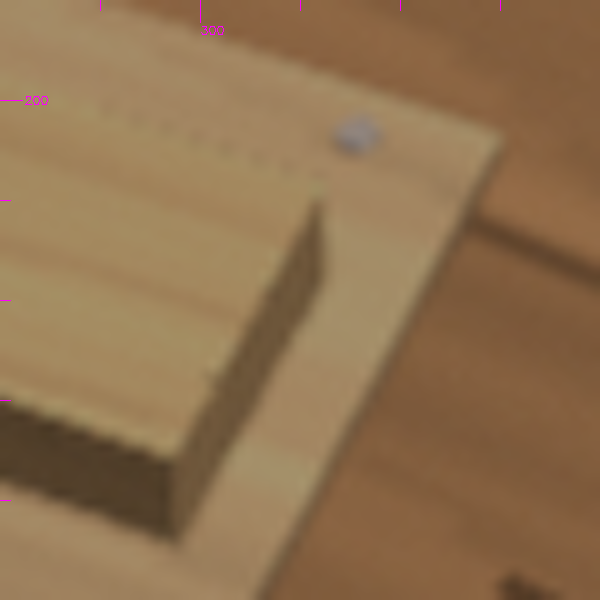

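View pics/w_end.png

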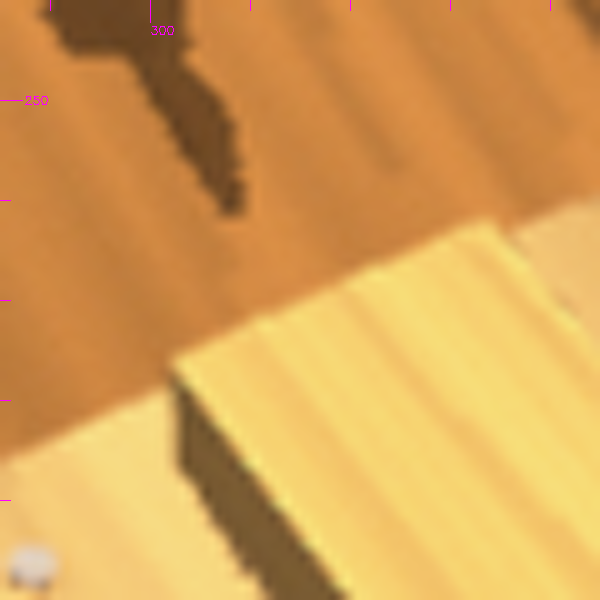

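```bash
sed -i 's/sj(533,374)/(297.7,236)/;s/sj(577,299)/(312,209)/;s/wj(75,52)/(302.3,276)/;s/wj(140,25)/(333.5,262)/' fit.py; python3 fit.py | head -4
cat > plan.py <<'E'
import sys,numpy as np
from scipy.spatial.transform import Rotation as R
from workcell import bot
def plan(pos,yaw,n,claw,st=None,p0=None,y0=None):
    if p0 is None:
        s=bot.get_state();p0=s["tcp_pos"];y0=s["orientation"][2]
    dy=(yaw-y0+180)%360-180; dp=(np.array(pos)-p0)/n
    rows=[]
    for i in range(n):
        M=(R.from_euler("z",np.radians(y0+dy*i/n))*R.from_euler("x",np.pi)).as_matrix()
        t=M.T@dp*100
        rows.append([claw]+[round(float(v),2) for v in t]+[round(-np.radians(dy)/n,4)])
    print(f"step {np.linalg.norm(dp)*1000:.1f}mm {dy/n:.2f}deg"); 
    for k in range(0,n,10): print(rows[k:k+10])
if __name__=="__main__":
    a=list(map(float,sys.argv[1:])); plan(a[:3],a[3],int(a[4]),a[5])
E
python3 - <<'E'
from h import *
from scipy.spatial.transform import Rotation as Ro
d=load();R,t,C=cp(d["wrist"]);T=np.array([.20306,.6433,.2475]);M=Ro.from_euler("xyz",[180,0,162.48],degrees=True).as_matrix()
print("cam in tool",M.T@(C-T),"axes",(M.T@R.T).round(2))
E
python3 plan.py 0.52 0.2 0.30 162.5 20 0
```

```text
jig [ 0.5152 -0.187   0.099  -0.0019] yaw 5.67
[[-0.4, 0.0], [0.5, -0.4], [-0.6, 1.0], [-0.6, 0.1], [-0.7, -0.3], [-0.7, -0.1], [-0.1, 1.0], [0.3, 0.1], [-0.4, -0.4], [0.2, -0.7], [0.2, -0.3], [-0.4, 0.2], [-0.1, -0.2], [-0.0, -0.4], [-1.0, 0.7], [-0.9, 0.6]]
sq [ 0.5263  0.254  -0.3007 -0.0012] yaw -17.23
[[1.8, 1.0], [0.5, -1.1], [-0.4, 1.3], [-0.7, -1.1], [-0.7, 0.2], [-0.3, -0.4], [-0.2, 0.0], [-0.6, 0.5], [0.2, 0.7], [-0.2, -0.6], [0.3, -0.7], [-0.1, -0.1], [-0.4, 0.4], [0.2, 0.2], [-0.4, 0.0]]
cam in tool [ 0.08476559 -0.00064574 -0.12657971] axes [[ 0.   -0.95 -0.33]
 [ 1.    0.   -0.  ]
 [ 0.   -0.33  0.95]]
step 27.4mm 0.00deg
[[0.0, -2.18, -1.64, -0.26, np.float64(-0.0)], [0.0, -2.18, -1.64, -0.26, np.float64(-0.0)], [0.0, -2.18, -1.64, -0.26, np.float64(-0.0)], [0.0, -2.18, -1.64, -0.26, np.float64(-0.0)], [0.0, -2.18, -1.64, -0.26, np.float64(-0.0)], [0.0, -2.18, -1.64, -0.26, np.float64(-0.0)], [0.0, -2.18, -1.64, -0.26, np.float64(-0.0)], [0.0, -2.18, -1.64, -0.26, np.float64(-0.0)], [0.0, -2.18, -1.64, -0.26, np.float64(-0.0)], [0.0, -2.18, -1.64, -0.26, np.float64(-0.0)]]
[[0.0, -2.18, -1.64, -0.26, np.float64(-0.0)], [0.0, -2.18, -1.64, -0.26, np.float64(-0.0)], [0.0, -2.18, -1.64, -0.26, np.float64(-0.0)], [0.0, -2.18, -1.64, -0.26, np.float64(-0.0)], [0.0, -2.18, -1.64, -0.26, np.float64(-0.0)], [0.0, -2.18, -1.64, -0.26, np.float64(-0.0)], [0.0, -2.18, -1.64, -0.26, np.float64(-0.0)], [0.0, -2.18, -1.64, -0.26, np.float64(-0.0)], [0.0, -2.18, -1.64, -0.26, np.float64(-0.0)], [0.0, -2.18, -1.64, -0.26, np.float64(-0.0)]]
```

Call:
play_rows(
  steps=[
    [0,-2.18,-1.64,-0.26,0],
    [0,-2.18,-1.64,-0.26,0],
    [0,-2.18,-1.64,-0.26,0],
    [0,-2.18,-1.64,-0.26,0],
    [0,-2.18,-1.64,-0.26,0],
    [0,-2.18,-1.64,-0.26,0],
    [0,-2.18,-1.64,-0.26,0],
    [0,-2.18,-1.64,-0.26,0],
    [0,-2.18,-1.64,-0.26,0],
    [0,-2.18,-1.64,-0.26,0],
  ],
  force=40,
)

```text
time_s: 1.15
tcp_pos: [0.3621, 0.4205, 0.2742]
orientation: [-180.0, -0.0, 162.5]
force: [0.8, -0.1, -0.8]
opening: 0.0004
```

Call:
play_rows(
  steps=[
    [0,-2.18,-1.64,-0.26,0],
    [0,-2.18,-1.64,-0.26,0],
    [0,-2.18,-1.64,-0.26,0],
    [0,-2.18,-1.64,-0.26,0],
    [0,-2.18,-1.64,-0.26,0],
    [0,-2.18,-1.64,-0.26,0],
    [0,-2.18,-1.64,-0.26,0],
    [0,-2.18,-1.64,-0.26,0],
    [0,-2.18,-1.64,-0.26,0],
    [0,-2.18,-1.64,-0.26,0],
  ],
)

```text
time_s: 2.15
tcp_pos: [0.5205, 0.1987, 0.3002]
orientation: [-180.0, -0.0, 162.5]
force: [0.0, 0.6, -0.3]
opening: -0.0002
```

```bash
cat > jf.py <<'E'
import numpy as np
j=np.load("jig.npy")
def J(x,y,z):
    c,s=np.cos(j[2]),np.sin(j[2]);x/=1000;y/=1000;return np.array([j[0]+x*c-y*s,j[1]+x*s+y*c,z/1000])
E
sed -i 's/\[0.0, /[0, /; s/round(-np.radians(dy)\/n,4)/float(round(-np.radians(dy)\/n,4))/' plan.py
python3 - <<'E'
from plan import *;from jf import J
p=J(75,-135,300);print(p);plan(p,5.67,20,0)
E
```

```text
[ 0.60314163 -0.31391945  0.3       ]
step 26.0mm -7.84deg
[[0, -1.17, -2.32, 0.0, 0.1368], [0, -1.47, -2.14, 0.0, 0.1368], [0, -1.75, -1.92, 0.0, 0.1368], [0, -1.99, -1.66, 0.0, 0.1368], [0, -2.2, -1.37, 0.0, 0.1368], [0, -2.37, -1.06, 0.0, 0.1368], [0, -2.49, -0.73, 0.0, 0.1368], [0, -2.57, -0.38, 0.0, 0.1368], [0, -2.6, -0.03, 0.0, 0.1368], [0, -2.58, 0.33, 0.0, 0.1368]]
[[0, -2.51, 0.68, 0.0, 0.1368], [0, -2.39, 1.01, 0.0, 0.1368], [0, -2.23, 1.33, 0.0, 0.1368], [0, -2.03, 1.62, 0.0, 0.1368], [0, -1.79, 1.88, 0.0, 0.1368], [0, -1.52, 2.11, 0.0, 0.1368], [0, -1.21, 2.29, 0.0, 0.1368], [0, -0.89, 2.44, 0.0, 0.1368], [0, -0.55, 2.54, 0.0, 0.1368], [0, -0.2, 2.59, 0.0, 0.1368]]
```

Call:
play_rows(
  steps=[
    [0,-1.17,-2.32,0.0,0.137],
    [0,-1.47,-2.14,0.0,0.137],
    [0,-1.75,-1.92,0.0,0.137],
    [0,-1.99,-1.66,0.0,0.137],
    [0,-2.2,-1.37,0.0,0.137],
    [0,-2.37,-1.06,0.0,0.137],
    [0,-2.49,-0.73,0.0,0.137],
    [0,-2.57,-0.38,0.0,0.137],
    [0,-2.6,-0.03,0.0,0.137],
    [0,-2.58,0.33,0.0,0.137],
  ],
)

```text
time_s: 3.15
tcp_pos: [0.5612, -0.0576, 0.3001]
orientation: [-180.0, -0.0, 83.7]
force: [-0.5, 0.1, 0.4]
opening: -0.0002
```

Call:
play_rows(
  steps=[
    [0,-2.51,0.68,0.0,0.137],
    [0,-2.39,1.01,0.0,0.137],
    [0,-2.23,1.33,0.0,0.137],
    [0,-2.03,1.62,0.0,0.137],
    [0,-1.79,1.88,0.0,0.137],
    [0,-1.52,2.11,0.0,0.137],
    [0,-1.21,2.29,0.0,0.137],
    [0,-0.89,2.44,0.0,0.137],
    [0,-0.55,2.54,0.0,0.137],
    [0,-0.2,2.59,0.0,0.137],
  ],
)

```text
time_s: 4.15
tcp_pos: [0.6022, -0.3138, 0.2999]
orientation: [-180.0, 0.0, 5.2]
force: [-0.0, 0.2, -0.5]
opening: -0.0
```

Run:
```python
from workcell import bot
import cv2,pickle
from h import *;from jf import J
c=bot.read_camera("wrist");pickle.dump({"wrist":c},open("cam1.pkl","wb"))
cv2.imwrite("pics/wrist1.png",c["image"][:,:,::-1])
s=bot.get_state();print(s["tcp_pos"],s["orientation"],s["qpos"].round(0))
for n,p in dict(hinge=(60,-135,51),staple=(-60,-135,65),legtop=(35,-45,177),legtop2=(-35,-45,177)).items(): print(n,proj(c,J(*p)).round(1))
```

```text
[ 0.60111772 -0.3188641   0.29973947] [1.79729269e+02 9.01027884e-02 4.67857633e+00] [ -7.  31.  49.  85. -24.  74. -41.]
hinge [[322.8 209.5]]
staple [[323.5 311.2]]
legtop [[209.5 281.2]]
legtop2 [[219.3 354.2]]
```

View pics/wrist1.png

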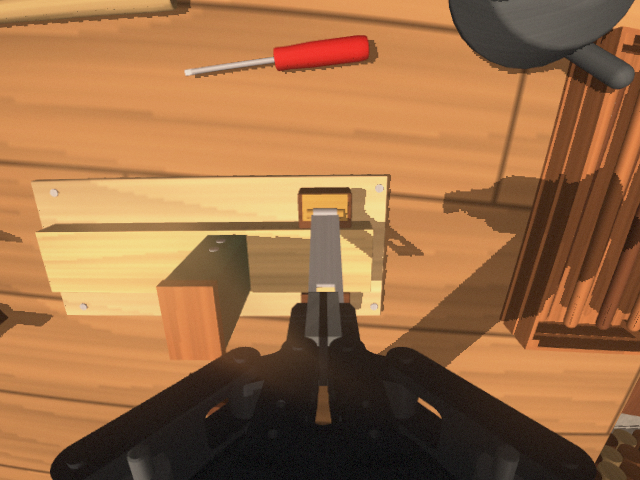

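Run:
```python
from workcell import bot
from plan import *;from jf import J
s=bot.get_state();print(s["tcp_pos"],s["orientation"])
p=J(62,-135,165);print(p);plan(p,5.5,10,0)
```

```text
[ 0.60111772 -0.3188641   0.29973947] [1.79729269e+02 9.01027884e-02 4.67857633e+00]
[ 0.59020528 -0.31520421  0.165     ]
step 13.5mm 0.08deg
[[0, -0.11, -0.05, 1.35, -0.0014], [0, -0.11, -0.05, 1.35, -0.0014], [0, -0.11, -0.05, 1.35, -0.0014], [0, -0.11, -0.05, 1.35, -0.0014], [0, -0.11, -0.05, 1.35, -0.0014], [0, -0.11, -0.05, 1.35, -0.0014], [0, -0.11, -0.05, 1.35, -0.0014], [0, -0.11, -0.05, 1.35, -0.0014], [0, -0.11, -0.05, 1.35, -0.0014], [0, -0.11, -0.05, 1.35, -0.0014]]
```

Call:
play_rows(
  steps=[
    [0,-0.13,0,1.35,0],
    [0,-0.13,0,1.35,0],
    [0,-0.13,0,1.35,0],
    [0,-0.13,0,1.35,0],
    [0,-0.13,0,1.35,0],
    [0,-0.13,0,1.35,0],
    [0,-0.13,0,1.35,0],
    [0,-0.13,0,1.35,0],
    [0,-0.13,0,1.35,0],
    [0,-0.13,0,1.35,0],
  ],
)

```text
time_s: 5.2
tcp_pos: [0.589, -0.3145, 0.1641]
orientation: [180.0, -0.0, 5.5]
force: [-0.2, 0.3, -0.5]
opening: 0.0
```

Run:
```python
from workcell import bot
import cv2
from h import *;from jf import *
d={n:bot.read_camera(n) for n in ["scene","side","wrist"]};pickle.dump(d,open("cam2.pkl","wb"))
for n in d: cv2.imwrite(f"pics/{n}2.png",d[n]["image"][:,:,::-1])
crop(d["side"]["image"],340,210,500,430,3,"pics/w2.png")
s=bot.get_state();print(s["tcp_pos"],s["orientation"],s["force"])
```

```text
[ 0.58862698 -0.31417203  0.1641204 ] [-1.79944845e+02  9.65437916e-02  5.47888648e+00] [ 0.1316848  -0.61018067 -0.09762078]
```

View pics/w2.png

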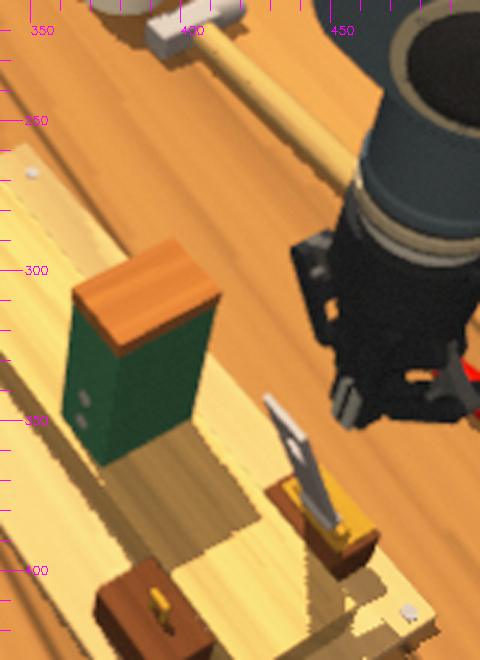

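View pics/wrist2.png

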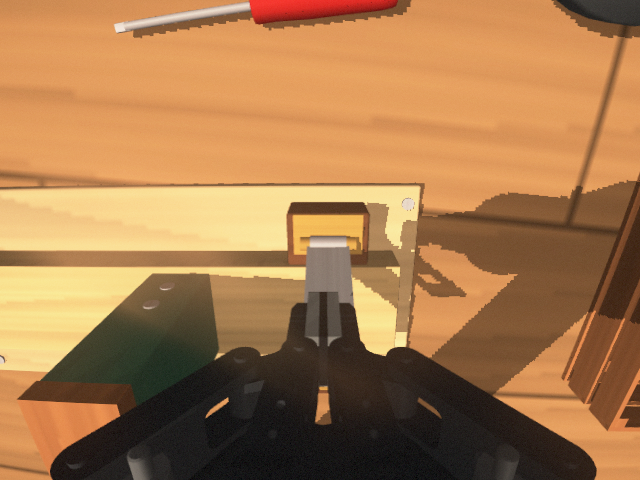

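Run:
```python
import numpy as np
A=np.linspace(1.48,0,21);x=6+5.4-9.5*np.cos(A)-0;z=5.1+9.5*np.sin(A)+.2*np.cos(A)+1.7
x[0]=6.2;z[0]=16.41
for i in range(20): print([0,round(x[i+1]-x[i],2),0,round(-(z[i+1]-z[i]),2),0],end=", " if i!=9 else "\n")
```

```text
[0, np.float64(3.64), 0, np.float64(0.21), 0], [0, np.float64(-0.69), 0, np.float64(0.13), 0], [0, np.float64(-0.68), 0, np.float64(0.18), 0], [0, np.float64(-0.66), 0, np.float64(0.23), 0], [0, np.float64(-0.64), 0, np.float64(0.28), 0], [0, np.float64(-0.62), 0, np.float64(0.32), 0], [0, np.float64(-0.59), 0, np.float64(0.37), 0], [0, np.float64(-0.56), 0, np.float64(0.41), 0], [0, np.float64(-0.53), 0, np.float64(0.45), 0], [0, np.float64(-0.49), 0, np.float64(0.49), 0]
[0, np.float64(-0.45), 0, np.float64(0.53), 0], [0, np.float64(-0.41), 0, np.float64(0.56), 0], [0, np.float64(-0.37), 0, np.float64(0.59), 0], [0, np.float64(-0.33), 0, np.float64(0.62), 0], [0, np.float64(-0.28), 0, np.float64(0.64), 0], [0, np.float64(-0.23), 0, np.float64(0.66), 0], [0, np.float64(-0.18), 0, np.float64(0.68), 0], [0, np.float64(-0.13), 0, np.float64(0.69), 0], [0, np.float64(-0.08), 0, np.float64(0.7), 0], [0, np.float64(-0.03), 0, np.float64(0.7), 0],
```

Call:
play_rows(
  steps=[
    [0,-0.66,0.1,0.21,0],
    [0,-0.69,0.1,0.13,0],
    [0,-0.68,0.05,0.18,0],
    [0,-0.66,0,0.23,0],
    [0,-0.64,0,0.28,0],
    [0,-0.62,0,0.32,0],
    [0,-0.59,0,0.37,0],
    [0,-0.56,0,0.41,0],
    [0,-0.53,0,0.45,0],
    [0,-0.49,0,0.49,0],
  ],
)

```text
time_s: 6.35
tcp_pos: [0.528, -0.3227, 0.1341]
orientation: [-180.0, 0.0, 5.5]
force: [-0.5, -0.6, 0.7]
opening: 0.0001
```

Run:
```python
from workcell import bot
import cv2
from h import *
d={n:bot.read_camera(n) for n in ["side"]}
crop(d["side"]["image"],340,250,500,430,4,"pics/w3.png")
s=bot.get_state();print(s["tcp_pos"],s["orientation"],s["force"])
```

```text
[ 0.52661836 -0.32260236  0.13324111] [-1.79926885e+02  1.19304324e-01  5.43504613e+00] [ 0.47583363  0.0303285  -0.36402405]
```

View pics/w3.png

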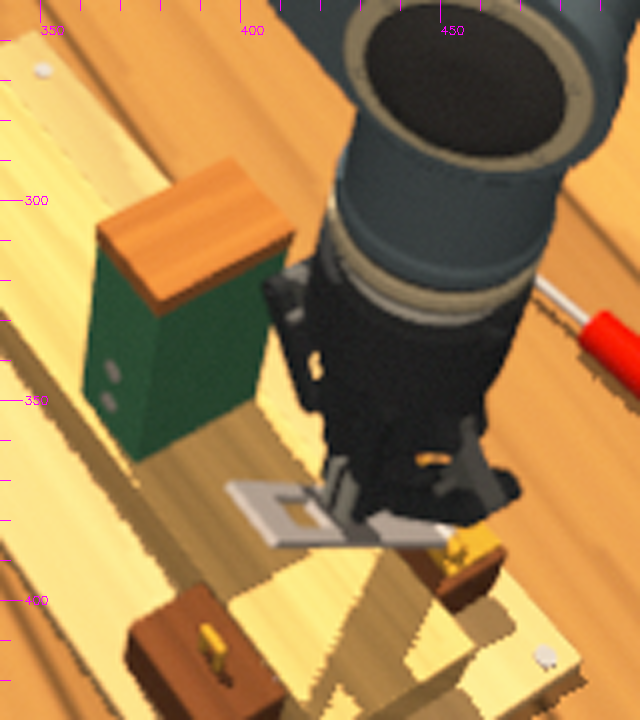

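Call:
play_rows(
  steps=[
    [0,-0.35,0,0.53,0],
    [0,-0.31,0,0.56,0],
    [0,-0.27,0,0.59,0],
    [0,-0.23,0,0.62,0],
    [0,-0.18,0,0.64,0],
    [0,-0.18,0,0.66,0],
    [0,-0.13,0,0.68,0],
    [0,-0.08,0,0.69,0],
    [0,-0.03,0,0.6,0],
    [0,0,0,0.5,0],
  ],
)

```text
time_s: 7.4
tcp_pos: [0.5108, -0.3243, 0.0732]
orientation: [-180.0, 0.0, 5.5]
force: [-0.7, -0.2, 0.8]
opening: -0.0
```

Run:
```python
from workcell import bot
import cv2
from h import *
d={n:bot.read_camera(n) for n in ["side"]}
crop(d["side"]["image"],340,250,500,430,4,"pics/w4.png")
s=bot.get_state();print(s["tcp_pos"],s["orientation"],s["force"])
```

```text
[ 0.51053945 -0.32405483  0.07255984] [-1.79949996e+02  7.01605576e-02  5.48979773e+00] [ 0.56253846  0.00423347 -1.14525131]
```

View pics/w4.png

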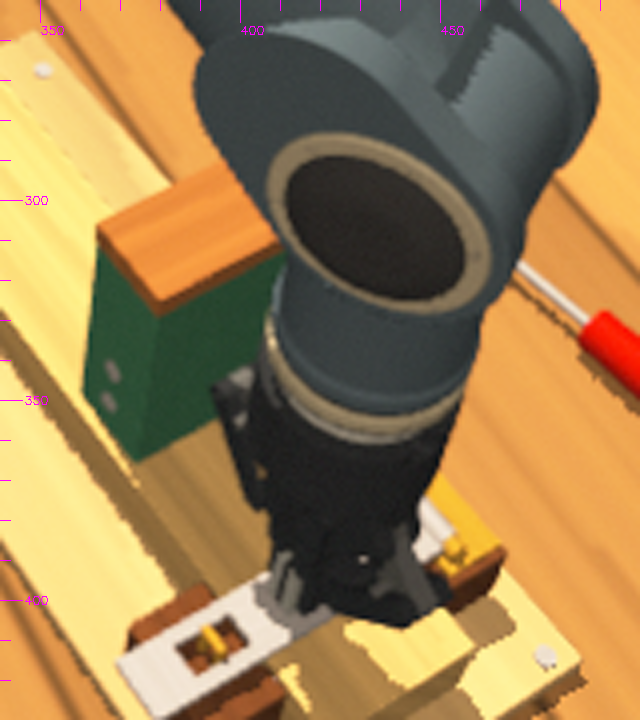

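Call:
play_rows(
  steps=[
    [0,0,0,0.1,0],
    [0,0,0,0.1,0],
    [0,0,0,0.1,0],
    [0,0,0,0.1,0],
    [0,0,0,0.05,0],
    [0,0,0,0,0],
    [0,0,0,0,0],
    [0,0,0,0,0],
    [0,0,0,0,0],
    [0,0,0,0,0],
  ],
)

```text
time_s: 8.45
tcp_pos: [0.5111, -0.3245, 0.0701]
orientation: [-180.0, -0.0, 5.5]
force: [-1.6, 1.0, 6.0]
opening: -0.0002
```

Call:
play_rows(
  steps=[
    [0,0,0,0.1,0],
    [0,0,0,0.1,0],
    [0,0,0,0.0,0],
    [0,0,0,0,0],
    [0,0,0,-1,0],
    [0,0,0,-2,0],
    [0,0,0,-4,0],
    [0,0,0,-5,0],
    [0,0,0,-5,0],
    [0,0,0,-5,0],
  ],
)

```text
time_s: 9.45
tcp_pos: [0.5106, -0.3245, 0.2894]
orientation: [180.0, -0.0, 5.5]
force: [1.0, -0.8, 0.2]
opening: -0.0
```

Run:
```python
from workcell import bot
import cv2
from h import *
d={n:bot.read_camera(n) for n in ["side","wrist"]}
pickle.dump(d,open("cam5.pkl","wb"))
crop(d["side"]["image"],340,250,500,430,4,"pics/w5.png")
cv2.imwrite("pics/wrist5.png",d["wrist"]["image"][:,:,::-1])
s=bot.get_state();print(s["tcp_pos"],s["orientation"],s["force"])
from plan import *
import numpy as np
q=np.load("sq.npy");c,sn=np.cos(q[2]),np.sin(q[2]);g=np.array([q[0]-sn*.01,q[1]+c*.01]);print("grip",g)
plan([*g,.26],72.8,20,8.5,p0=np.array([.511,-.3245,.286]),y0=5.5)
```

```text
[ 0.51324536 -0.32768212  0.29481941] [179.55923903  -0.6622402    5.46747778] [ 0.23200513 -0.34910088 -0.60685971]
grip [0.52921272 0.2635576 ]
step 29.4mm 3.37deg
[[8.5, 0.37, -2.92, 0.13, -0.0587], [8.5, 0.54, -2.89, 0.13, -0.0587], [8.5, 0.71, -2.85, 0.13, -0.0587], [8.5, 0.88, -2.81, 0.13, -0.0587], [8.5, 1.04, -2.75, 0.13, -0.0587], [8.5, 1.2, -2.69, 0.13, -0.0587], [8.5, 1.36, -2.61, 0.13, -0.0587], [8.5, 1.51, -2.53, 0.13, -0.0587], [8.5, 1.65, -2.43, 0.13, -0.0587], [8.5, 1.79, -2.33, 0.13, -0.0587]]
[[8.5, 1.93, -2.22, 0.13, -0.0587], [8.5, 2.05, -2.11, 0.13, -0.0587], [8.5, 2.17, -1.98, 0.13, -0.0587], [8.5, 2.29, -1.85, 0.13, -0.0587], [8.5, 2.39, -1.71, 0.13, -0.0587], [8.5, 2.49, -1.57, 0.13, -0.0587], [8.5, 2.58, -1.42, 0.13, -0.0587], [8.5, 2.65, -1.27, 0.13, -0.0587], [8.5, 2.72, -1.11, 0.13, -0.0587], [8.5, 2.78, -0.95, 0.13, -0.0587]]
```

View pics/w5.png

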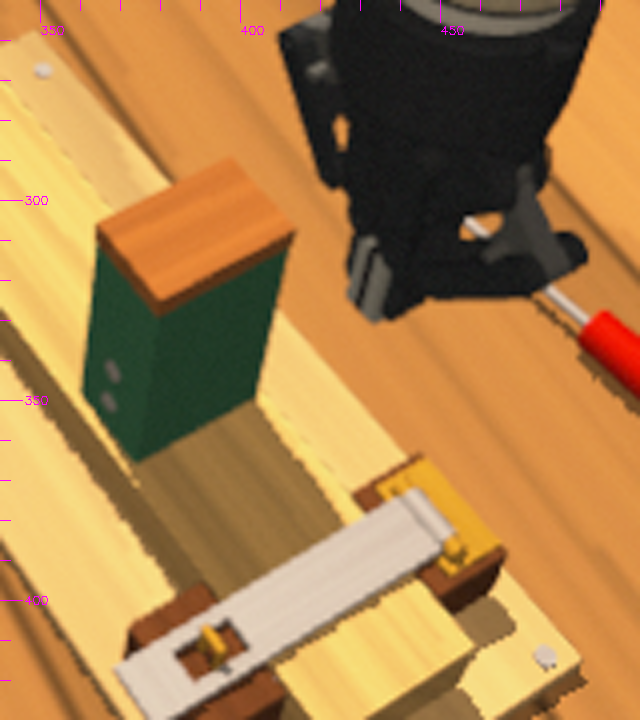

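View pics/wrist5.png

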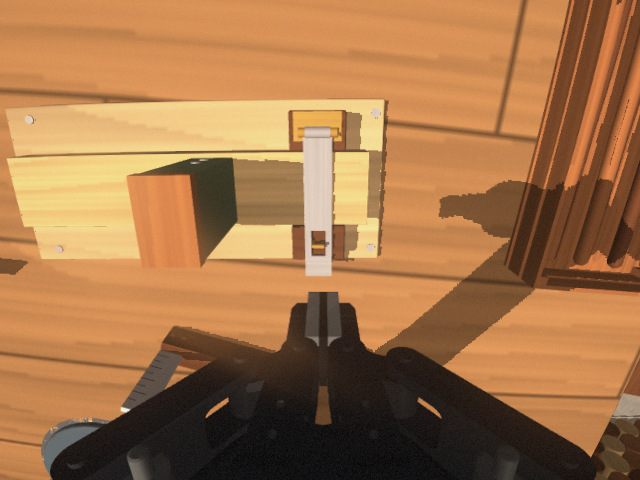

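Call:
play_rows(
  steps=[
    [0,0.37,-2.92,0.13,-0.0587],
    [0,0.54,-2.89,0.13,-0.0587],
    [0,0.71,-2.85,0.13,-0.0587],
    [0,0.88,-2.81,0.13,-0.0587],
    [0,1.04,-2.75,0.13,-0.0587],
    [0,1.2,-2.69,0.13,-0.0587],
    [0,1.36,-2.61,0.13,-0.0587],
    [0,1.51,-2.53,0.13,-0.0587],
    [0,1.65,-2.43,0.13,-0.0587],
    [8.5,1.79,-2.33,0.13,-0.0587],
  ],
)

```text
time_s: 10.55
tcp_pos: [0.5198, -0.0292, 0.2741]
orientation: [-180.0, -0.0, 39.3]
force: [-0.1, 0.0, -0.2]
opening: 0.0134
```

Call:
play_rows(
  steps=[
    [8.5,1.93,-2.22,0.13,-0.0587],
    [8.5,2.05,-2.11,0.13,-0.0587],
    [8.5,2.17,-1.98,0.13,-0.0587],
    [8.5,2.29,-1.85,0.13,-0.0587],
    [8.5,2.39,-1.71,0.13,-0.0587],
    [8.5,2.49,-1.57,0.13,-0.0587],
    [8.5,2.58,-1.42,0.13,-0.0587],
    [8.5,2.65,-1.27,0.13,-0.0587],
    [8.5,2.72,-1.11,0.13,-0.0587],
    [8.5,2.78,-0.95,0.13,-0.0587],
  ],
)

```text
time_s: 11.55
tcp_pos: [0.5293, 0.266, 0.2612]
orientation: [180.0, -0.0, 73.0]
force: [0.7, -0.4, -0.2]
opening: 0.0849
```

Call:
play_rows(
  steps=[
    [8.5,0,0,0,0],
    [8.5,0,0,0,0],
    [8.5,0,0,0,0],
    [8.5,0,0,0,0],
    [8.5,0,0,0,0],
    [8.5,0,0,0,0],
    [8.5,0,0,0,0],
    [8.5,0,0,0,0],
    [8.5,0,0,0,0],
    [8.5,0,0,0,0],
  ],
)

```text
time_s: 12.55
tcp_pos: [0.5293, 0.2635, 0.2614]
orientation: [-180.0, -0.0, 72.8]
force: [0.5, -0.2, -0.7]
opening: 0.0847
```

Run:
```python
from workcell import bot
import cv2
from h import *
d={n:bot.read_camera(n) for n in ["wrist"]}
pickle.dump(d,open("cam6.pkl","wb"))
c=d["wrist"];cv2.imwrite("pics/wrist6.png",c["image"][:,:,::-1])
s=bot.get_state();print(s["tcp_pos"],s["orientation"],s["force"])
from fit import T
q=np.load("sq.npy")
for P in [(.015,.09,.04),(-.015,.09,.04),(.015,-.09,.04),(-.015,-.09,.04),(0,-.09,.14),(0,-.06,.14)]: print(P,proj(c,T(q,[P])).round(1))
```

```text
[0.52925178 0.26351022 0.2613815 ] [-1.79993984e+02 -2.39320818e-03  7.27577564e+01] [ 0.89622606 -0.42665902  0.0664271 ]
(0.015, 0.09, 0.04) [[339.1 120.9]]
(-0.015, 0.09, 0.04) [[307.6 120.8]]
(0.015, -0.09, 0.04) [[336.6 290.5]]
(-0.015, -0.09, 0.04) [[309.7 290.5]]
(0, -0.09, 0.14) [[323.2 345.8]]
(0, -0.06, 0.14) [[323.2 315.1]]
```

View pics/wrist6.png

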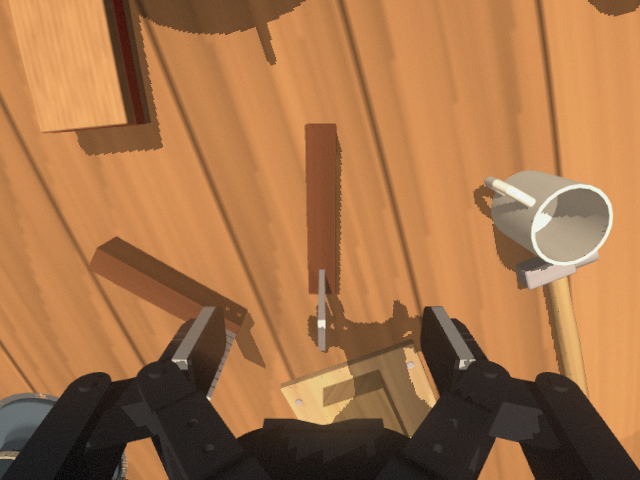

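Call:
play_rows(
  steps=[
    [8.5,-0.1,-0.1,2,0],
    [8.5,-0.1,0,2,0],
    [8.5,0,0,2,0],
    [8.5,0,0,2,0],
    [8.5,0,0,2,0],
    [8.5,0,0,2,0],
    [8.5,0,0,2,0],
    [8.5,0,0,2,0],
    [8.5,0,0,2,0],
    [8.5,0,0,2,0],
  ],
)

```text
time_s: 13.6
tcp_pos: [0.5278, 0.2621, 0.0606]
orientation: [180.0, -0.0, 72.8]
force: [0.4, 0.9, -0.3]
opening: 0.0849
```

Run:
```python
from workcell import bot
import cv2
from h import *
d={n:bot.read_camera(n) for n in ["wrist","side"]}
pickle.dump(d,open("cam7.pkl","wb"))
c=d["wrist"];cv2.imwrite("pics/wrist7.png",c["image"][:,:,::-1])
crop(d["side"]["image"],200,140,360,260,4,"pics/w7.png")
s=bot.get_state();print(s["tcp_pos"],s["orientation"],s["force"])
```

```text
[0.52595399 0.26117099 0.05894416] [-179.7924216     0.22609071   72.76692957] [-0.65427321  0.14812326  0.144792  ]
```

View pics/wrist7.png

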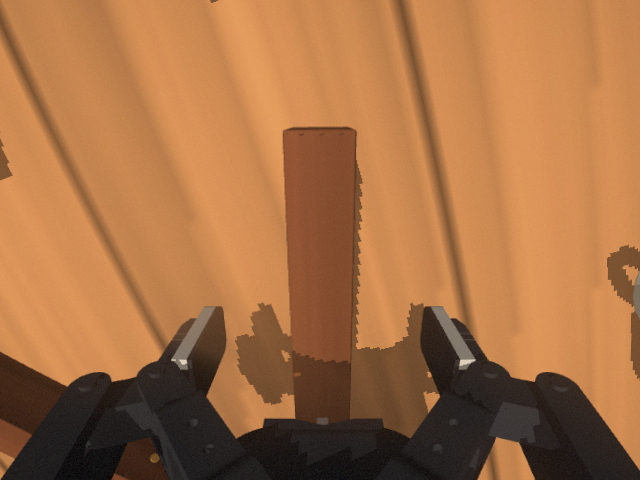

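View pics/w7.png

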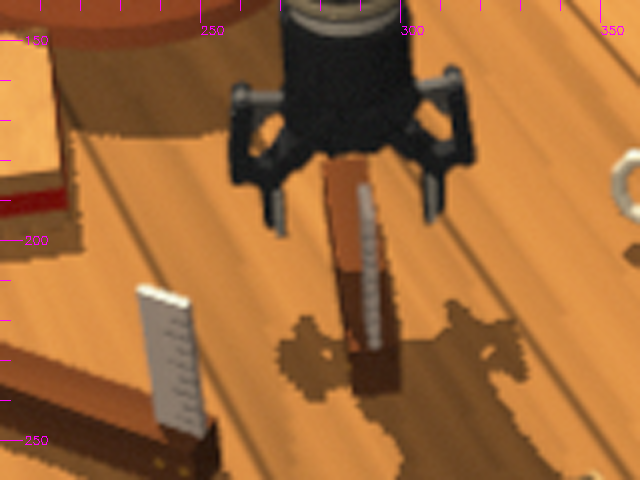

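Call:
play_rows(
  steps=[
    [8.5,0,0,1,0],
    [8.5,0,0,1,0],
    [8.5,0,0,1,0],
    [8.5,0,0,0.6,0],
    [8.5,0,0,0.4,0],
    [8.5,0,0,0,0],
    [8.5,0,0,0,0],
    [4,0,0,0,0],
    [4,0,0,0,0],
    [4,0,0,0,0],
  ],
  force=60,
)

```text
time_s: 14.7
tcp_pos: [0.5279, 0.262, 0.0217]
orientation: [180.0, -0.0, 72.8]
force: [-0.0, 0.2, -0.1]
opening: 0.0436
```

Call:
play_rows(
  steps=[
    [3.4,0,0,0,0],
    [3.2,0,0,0,0],
    [3.0,0,0,0,0],
    [2,0,0,0,0],
    [2,0,0,0,0],
    [2,0,0,0,0],
    [2,0,0,0,0],
    [2,0,0,0,0],
    [2,0,0,0,0],
    [2,0,0,0,0],
  ],
)

```text
time_s: 15.7
tcp_pos: [0.5276, 0.262, 0.0216]
orientation: [-180.0, -0.0, 72.8]
force: [-2.2, 1.0, 5.8]
opening: 0.0294
```

Run:
```python
from workcell import bot
import cv2
from h import *
d={n:bot.read_camera(n) for n in ["wrist","side"]}
c=d["wrist"];cv2.imwrite("pics/wrist8.png",c["image"][:,:,::-1])
crop(d["side"]["image"],200,140,360,260,4,"pics/w8.png")
s=bot.get_state();print(s["tcp_pos"],s["orientation"],s["force"])
```

```text
[0.52764823 0.26199652 0.02158061] [-1.79982527e+02 -1.09897722e-02  7.27578640e+01] [-1.99263001  1.01094385  6.17085401]
```

View pics/wrist8.png

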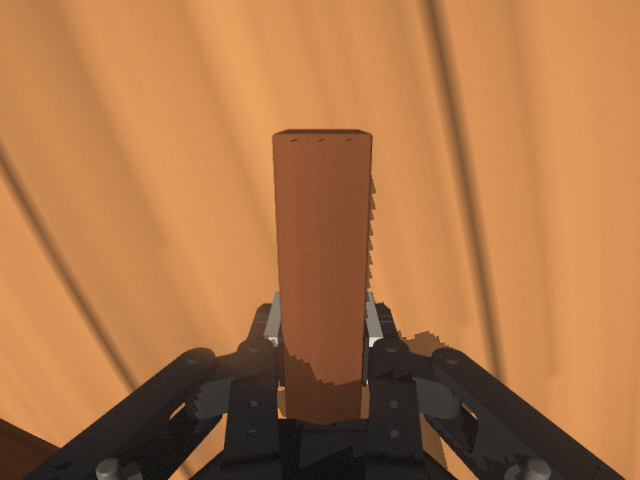

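View pics/w8.png

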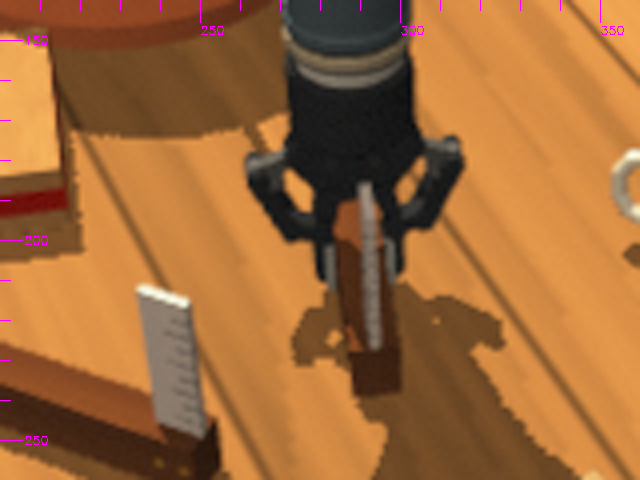

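Run:
```python
from plan import *;from jf import *
print(j)
plan(J(0,132,112),np.degrees(j[2])+90,20,2,p0=np.array([.5277,.262,.1316]),y0=72.77);print(J(0,132,112))
```

```text
[ 0.51516704 -0.18699242  0.09898941 -0.00194669]
step 16.0mm 1.15deg
[[2, -1.55, 0.35, 0.1, -0.02], [2, -1.56, 0.32, 0.1, -0.02], [2, -1.57, 0.29, 0.1, -0.02], [2, -1.57, 0.25, 0.1, -0.02], [2, -1.58, 0.22, 0.1, -0.02], [2, -1.58, 0.19, 0.1, -0.02], [2, -1.59, 0.16, 0.1, -0.02], [2, -1.59, 0.13, 0.1, -0.02], [2, -1.59, 0.1, 0.1, -0.02], [2, -1.59, 0.06, 0.1, -0.02]]
[[2, -1.59, 0.03, 0.1, -0.02], [2, -1.59, 0.0, 0.1, -0.02], [2, -1.59, -0.03, 0.1, -0.02], [2, -1.59, -0.06, 0.1, -0.02], [2, -1.59, -0.09, 0.1, -0.02], [2, -1.59, -0.13, 0.1, -0.02], [2, -1.59, -0.16, 0.1, -0.02], [2, -1.58, -0.19, 0.1, -0.02], [2, -1.58, -0.22, 0.1, -0.02], [2, -1.57, -0.25, 0.1, -0.02]]
[ 0.50212176 -0.05563862  0.112     ]
```

Call:
play_rows(
  steps=[
    [2,0,0,-0.3,0],
    [2,0,0,-0.7,0],
    [2,0,0,-1,0],
    [2,0,0,-1.5,0],
    [2,0,0,-1.5,0],
    [2,0,0,-1.5,0],
    [2,0,0,-1.5,0],
    [2,0,0,-1.5,0],
    [2,0,0,-1,0],
    [2,0,0,-0.5,0],
  ],
)

```text
time_s: 16.8
tcp_pos: [0.5282, 0.2621, 0.1328]
orientation: [179.9, -0.1, 72.8]
force: [0.5, 0.2, -2.3]
opening: 0.0295
```

Call:
play_rows(
  steps=[
    [2,-1.55,0.35,0.1,-0.02],
    [2,-1.56,0.32,0.1,-0.02],
    [2,-1.57,0.29,0.1,-0.02],
    [2,-1.57,0.25,0.1,-0.02],
    [2,-1.58,0.22,0.1,-0.02],
    [2,-1.58,0.19,0.1,-0.02],
    [2,-1.59,0.16,0.1,-0.02],
    [2,-1.59,0.13,0.1,-0.02],
    [2,-1.59,0.1,0.1,-0.02],
    [2,-1.59,0.06,0.1,-0.02],
  ],
)

```text
time_s: 17.8
tcp_pos: [0.5145, 0.1023, 0.1211]
orientation: [-179.9, 0.0, 84.3]
force: [0.2, 0.2, -1.2]
opening: 0.0294
```

Call:
play_rows(
  steps=[
    [2,-1.59,0.03,0.1,-0.02],
    [2,-1.59,0.0,0.1,-0.02],
    [2,-1.59,-0.03,0.1,-0.02],
    [2,-1.59,-0.06,0.1,-0.02],
    [2,-1.59,-0.09,0.1,-0.02],
    [2,-1.59,-0.13,0.1,-0.02],
    [2,-1.59,-0.16,0.1,-0.02],
    [2,-1.58,-0.19,0.1,-0.02],
    [2,-1.58,-0.22,0.1,-0.02],
    [2,-1.57,-0.25,0.1,-0.02],
  ],
)

```text
time_s: 18.8
tcp_pos: [0.5017, -0.0563, 0.1111]
orientation: [-179.9, -0.0, 95.7]
force: [-0.4, -0.2, -2.2]
opening: 0.0291
```

Call:
play_rows(
  steps=[
    [2,0,0,0,0],
    [2,0,0,0,0],
    [2,0,0,0,0],
    [2,0,0,0,0],
    [2,0,0,0,0],
    [2,0,0,0,0],
    [2,0,0,0,0],
    [2,0,0,0,0],
    [2,0,0,0,0],
    [2,0,0,0,0],
  ],
)

```text
time_s: 19.8
tcp_pos: [0.5022, -0.0557, 0.1114]
orientation: [-180.0, -0.0, 95.7]
force: [0.1, 0.3, -2.2]
opening: 0.0291
```

Run:
```python
from workcell import bot
import cv2
from h import *
d={n:bot.read_camera(n) for n in ["wrist","side","scene"]}
pickle.dump(d,open("cam9.pkl","wb"))
c=d["wrist"];cv2.imwrite("pics/wrist9.png",c["image"][:,:,::-1])
crop(d["side"]["image"],270,220,430,370,5,"pics/w9.png")
crop(d["scene"]["image"],170,100,330,250,5,"pics/s9.png")
s=bot.get_state();print(s["tcp_pos"],s["orientation"],s["force"])
```

```text
[ 0.5021724  -0.05566681  0.11137872] [-1.79999586e+02 -4.89886810e-03  9.56713839e+01] [-0.0480833   0.37951259 -2.04064975]
```

View pics/wrist9.png

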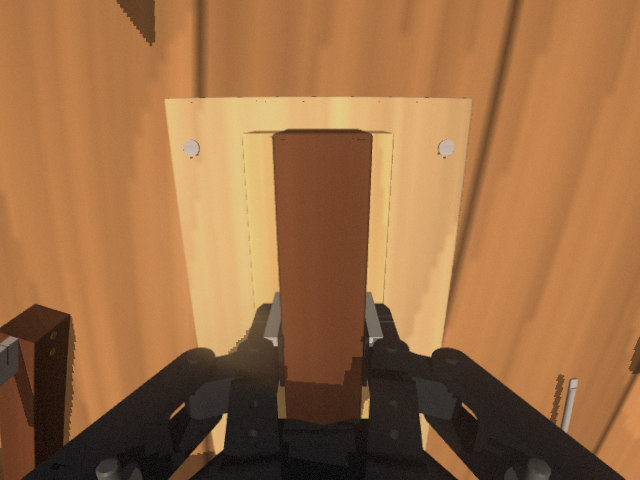

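View pics/w9.png

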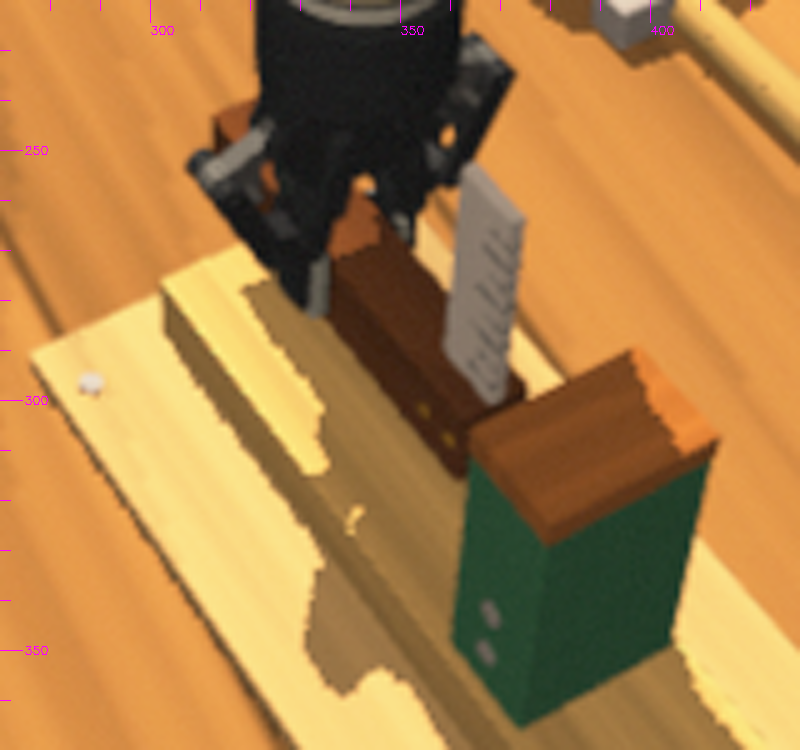

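View pics/s9.png

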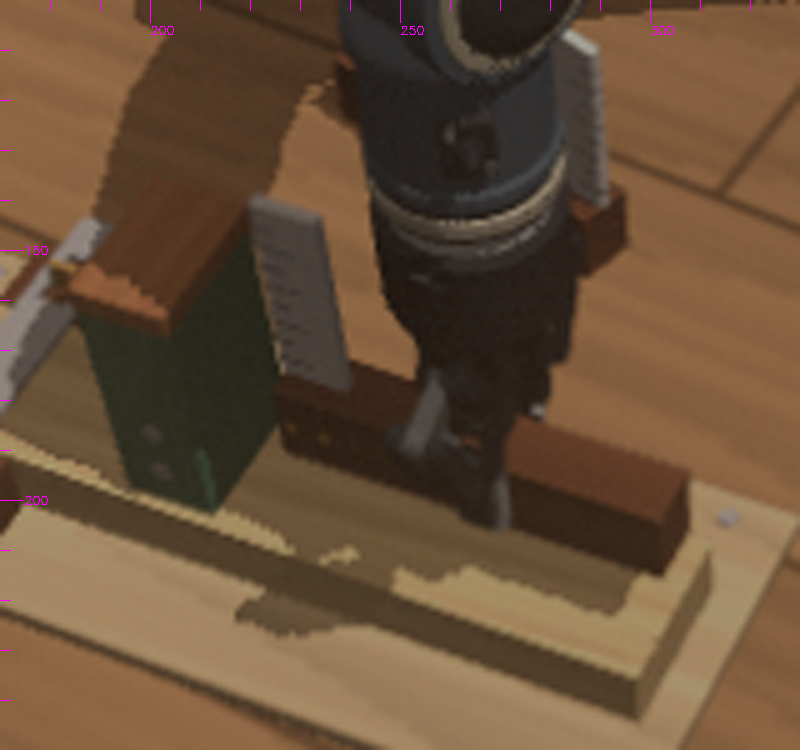

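Call:
play_rows(
  steps=[
    [2,0,-0.05,0.5,0],
    [2,0,-0.05,0.6,0],
    [2,0,-0.05,0.6,0],
    [2,0,-0.05,0.6,0],
    [2,0,0,0.6,0],
    [2,0,0,0.5,0],
    [2,0,0,0.3,0],
    [2,0,0,0.2,0],
    [2,0,0,0.1,0],
    [2,0,0,0,0],
  ],
)

```text
time_s: 20.95
tcp_pos: [0.5002, -0.0559, 0.0714]
orientation: [180.0, -0.0, 95.7]
force: [0.2, 0.2, -0.8]
opening: 0.0296
```

Call:
play_rows(
  steps=[
    [2,0,0,0.1,0],
    [2,0,0,0.1,0],
    [2,0,0,0.1,0],
    [2,0,0,0.1,0],
    [2,0,0,0,0],
    [2,0,0,0,0],
    [2,0,0,0,0],
    [2,0,0,0,0],
    [2,0,0,0,0],
    [2,0,0,0,0],
  ],
)

```text
time_s: 21.95
tcp_pos: [0.5003, -0.0558, 0.0685]
orientation: [180.0, -0.1, 95.7]
force: [-2.7, 1.0, 9.7]
opening: 0.0294
```

Run:
```python
from workcell import bot
import cv2
from h import *
d={n:bot.read_camera(n) for n in ["wrist","side","scene"]}
pickle.dump(d,open("cam10.pkl","wb"))
c=d["wrist"];cv2.imwrite("pics/wrist10.png",c["image"][:,:,::-1])
crop(d["side"]["image"],270,220,430,370,5,"pics/w10.png")
crop(d["scene"]["image"],170,100,330,250,5,"pics/s10.png")
s=bot.get_state();print(s["tcp_pos"],s["orientation"],s["force"])
```

```text
[ 0.50029275 -0.05579202  0.06855506] [ 1.79985607e+02 -5.00819558e-02  9.56803357e+01] [-3.48294688  0.61882458  9.40781945]
```

View pics/wrist10.png

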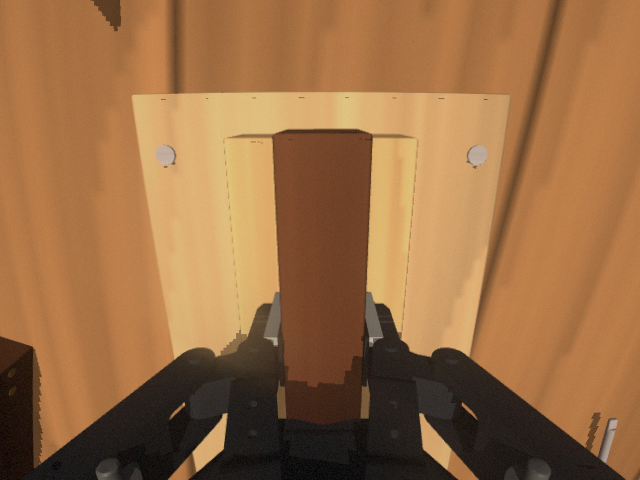

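View pics/s10.png

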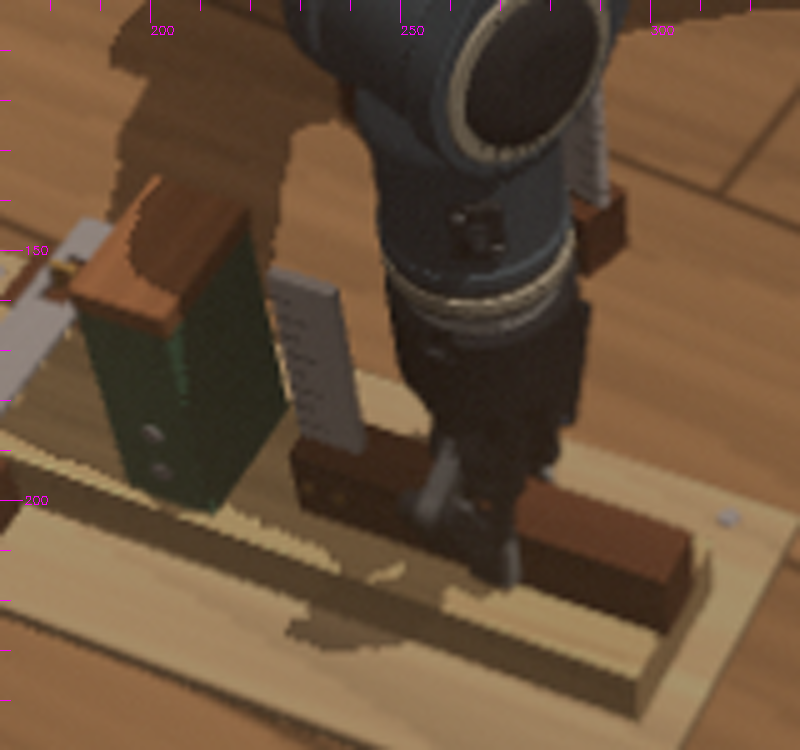

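Call:
play_rows(
  steps=[
    [2,0,-0.04,-0.07,0],
    [2,-0.2,-0.04,0,0],
    [2,-0.4,0,0,0],
    [2,-0.4,0,0,0],
    [2,-0.4,0,0,0],
    [2,-0.4,0,0,0],
    [2,-0.3,0,0,0],
    [2,-0.3,0,0,0],
    [2,-0.2,0,0,0],
    [2,0,0,0,0],
  ],
)

```text
time_s: 23.1
tcp_pos: [0.5028, -0.0812, 0.0686]
orientation: [179.9, -0.1, 95.7]
force: [0.2, 4.0, 5.2]
opening: 0.0295
```

Call:
play_rows(
  steps=[
    [2,-0.1,0,0,0],
    [2,-0.1,0,0,0],
    [2,-0.1,0,0,0],
    [2,-0.1,0,0,0],
    [2,-0.1,0,0,0],
    [2,0,0,0,0],
    [2,0,0,0,0],
    [2,0,0,0,0],
    [2,0,0,0,0],
    [2,0,0,0,0],
  ],
)

```text
time_s: 24.1
tcp_pos: [0.5032, -0.0858, 0.0686]
orientation: [179.9, -0.1, 95.7]
force: [0.4, 4.5, 5.8]
opening: 0.0292
```

Call:
play_rows(
  steps=[
    [2,-0.1,0,0,0],
    [2,-0.1,0,0,0],
    [2,0,0,0,0],
    [2,0,0,0,0],
    [2,0,0,0,0],
    [2,0,0,0,0],
    [2,0,0,0,0],
    [2,0,0,0,0],
    [2,0,0,0,0],
    [2,0,0,0,0],
  ],
)

```text
time_s: 25.1
tcp_pos: [0.5034, -0.0877, 0.0686]
orientation: [179.9, -0.1, 95.7]
force: [0.7, 3.9, 5.4]
opening: 0.0293
```

Run:
```python
from workcell import bot
import cv2
from h import *
d={n:bot.read_camera(n) for n in ["wrist","side","scene"]}
pickle.dump(d,open("cam11.pkl","wb"))
crop(d["scene"]["image"],190,120,290,220,8,"pics/s11.png")
s=bot.get_state();print(s["tcp_pos"],s["orientation"],s["force"])
```

```text
[ 0.50339619 -0.08769846  0.06855751] [ 1.79933939e+02 -7.39783246e-02  9.57323317e+01] [0.38433687 5.08375838 5.59602924]
```

View pics/s11.png

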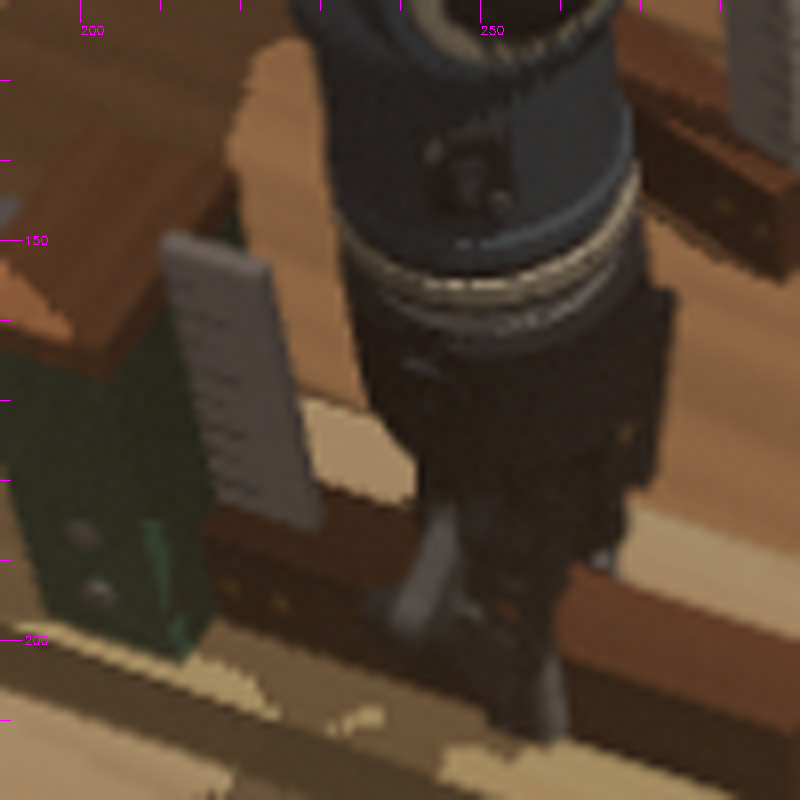

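Call:
play_rows(
  steps=[
    [2,-0.1,0,0,0],
    [2,-0.1,0,0,0],
    [2,0,0,0,0],
    [2,0,0,0,0],
    [2,0,0,0,0],
    [2,0,0,0,0],
    [2,0,0,0,0],
    [2,0,0,0,0],
    [2,0,0,0,0],
    [2,0,0,0,0],
  ],
)

```text
time_s: 26.25
tcp_pos: [0.5035, -0.089, 0.0686]
orientation: [179.9, -0.1, 95.7]
force: [-0.1, 6.4, 6.8]
opening: 0.0292
```

Call:
play_rows(
  steps=[
    [2,-0.1,0,0,0],
    [2,-0.1,0,0,0],
    [2,0,0,0,0],
    [2,0,0,0,0],
    [2,0,0,0,0],
    [2,0,0,0,0],
    [2,0,0,0,0],
    [2,0,0,0,0],
    [2,0,0,0,0],
    [2,0,0,0,0],
  ],
  force=100,
)

```text
time_s: 27.25
tcp_pos: [0.5036, -0.089, 0.0687]
orientation: [180.0, -0.3, 95.8]
force: [-1.8, 11.9, 8.8]
opening: 0.0288
```

Call:
play_rows(
  steps=[
    [2,0,0,0.05,0],
    [2,0,0,0.05,0],
    [2,-0.1,0,0.05,0],
    [2,-0.1,0,0,0],
    [2,0,0,0,0],
    [2,0,0,0,0],
    [2,0,0,0,0],
    [2,0,0,0,0],
    [2,0,0,0,0],
    [2,0,0,0,0],
  ],
)

```text
time_s: 28.25
tcp_pos: [0.5036, -0.089, 0.0686]
orientation: [-180.0, -0.5, 95.8]
force: [-6.9, 16.2, 24.8]
opening: 0.0288
```

Run:
```python
from workcell import bot
import cv2
from h import *
d={n:bot.read_camera(n) for n in ["wrist","side","scene"]}
pickle.dump(d,open("cam12.pkl","wb"))
crop(d["scene"]["image"],190,120,290,220,6,"pics/s12.png")
crop(d["side"]["image"],280,240,410,370,6,"pics/w12.png")
cv2.imwrite("pics/side12.png",d["side"]["image"][:,:,::-1])
cv2.imwrite("pics/wrist12.png",d["wrist"]["image"][:,:,::-1])
s=bot.get_state();print(s["tcp_pos"],s["orientation"],s["force"],s["torque"])
```

```text
[ 0.50359679 -0.08902047  0.06859909] [-179.98545105   -0.48828924   95.82556781] [-6.2846439  16.3013369  25.18466364] [ 2.49775871  1.35863214 -0.37113018]
```

View pics/s12.png

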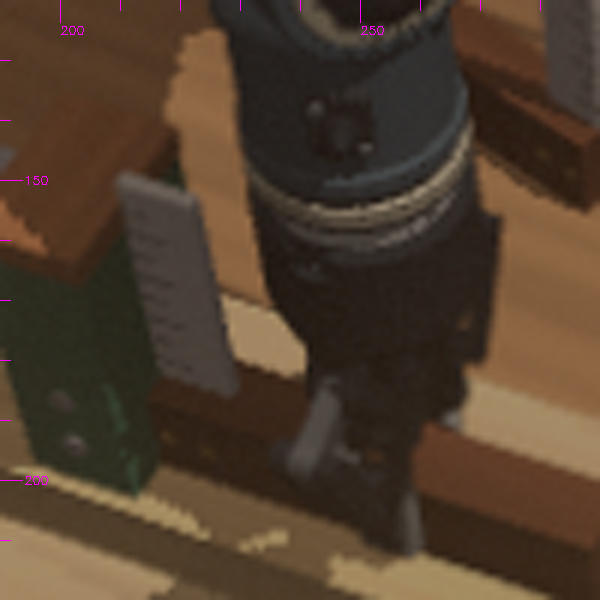

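View pics/w12.png

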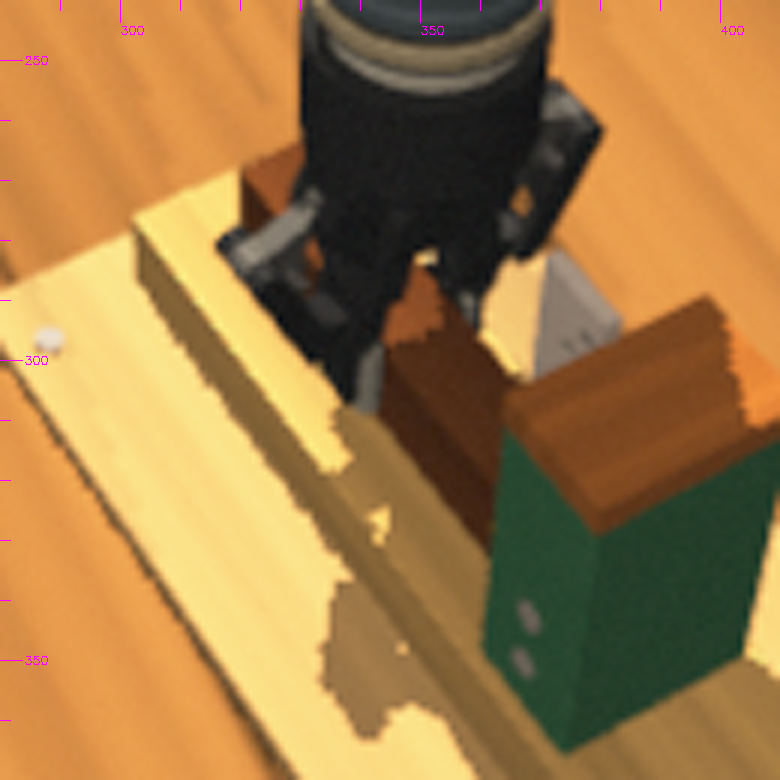

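View pics/wrist12.png

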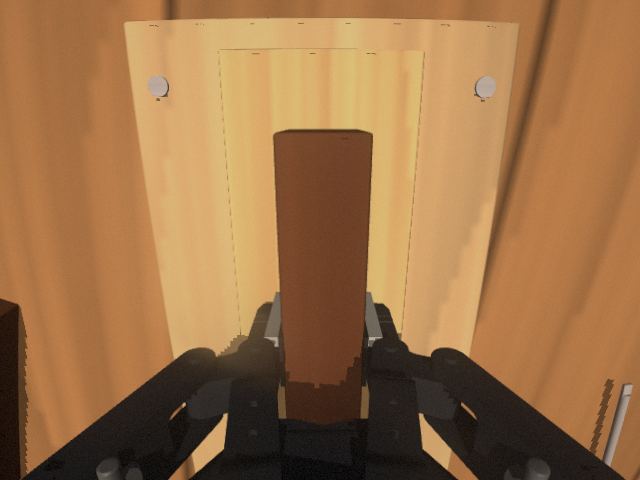

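View pics/side12.png

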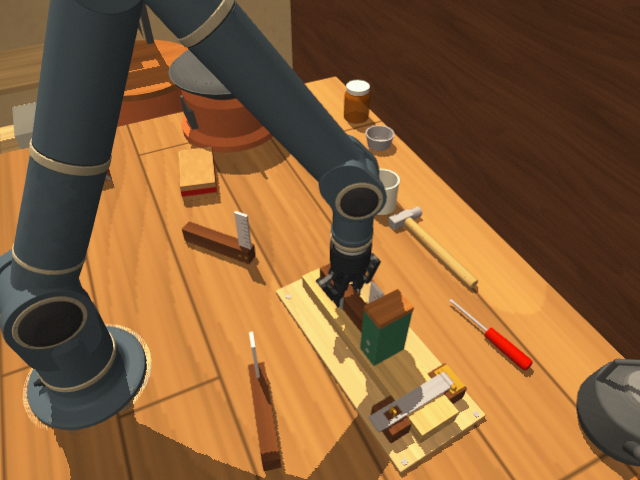

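Run:
```python
from h import *
for n in [8,9,10,12]:
    im=cv2.imread(f"pics/wrist{n}.png").astype(float)
    p=im[115:150,290:355].sum(2).mean(1)
    print(n,p.round(0).astype(int).tolist())
from workcell import bot
s=bot.get_state();print(s["orientation"],s["torque"])
```

```text
8 [448, 448, 447, 449, 448, 447, 448, 447, 449, 448, 449, 448, 448, 405, 279, 174, 177, 175, 207, 251, 268, 273, 275, 271, 260, 257, 267, 273, 275, 274, 274, 273, 273, 274, 273]
9 [541, 541, 541, 541, 541, 541, 541, 541, 541, 540, 541, 542, 540, 450, 262, 164, 164, 163, 198, 233, 240, 241, 242, 240, 242, 241, 242, 242, 241, 241, 242, 241, 242, 240, 241]
10 [523, 523, 522, 522, 522, 523, 522, 523, 522, 523, 522, 523, 522, 447, 273, 157, 157, 151, 194, 225, 232, 232, 232, 232, 230, 232, 231, 232, 231, 231, 231, 231, 232, 230, 231]
12 [510, 510, 511, 511, 510, 511, 510, 511, 511, 509, 510, 510, 510, 457, 296, 158, 156, 182, 217, 229, 230, 231, 231, 225, 228, 229, 229, 228, 228, 229, 228, 229, 227, 227, 228]
[-179.98545105   -0.48828924   95.82556781] [ 2.49775871  1.35863214 -0.37113018]
```

Run:
```python
from h import *;from jf import J
d=load("cam12.pkl");c=d["scene"]
for P in [(0,0,187),(0,30,187),(0,30,87),(15,0,47),(15,0,87),(35,0,47),(35,0,177),(-35,0,177)]: 
    p=proj(c,J(*P))[0];print(P,p.round(1),((p-[190,120])*6).round(0))
```

```text
(0, 0, 187) [210.  148.8] [120. 173.]
(0, 30, 187) [222.7 152.9] [196. 197.]
(0, 30, 87) [229.4 184.6] [237. 388.]
(15, 0, 47) [217. 197.] [162. 462.]
(15, 0, 87) [214.1 185.4] [145. 393.]
(35, 0, 47) [212.6 203.4] [136. 500.]
(35, 0, 177) [202.2 163.8] [ 73. 263.]
(-35, 0, 177) [219.1 141. ] [175. 126.]
```

Run:
```python
from workcell import bot
s=bot.get_state();print(s["force"],s["opening"],s["time_s"]);print(bot.sign_off())
```

```text
[-6.2846439  16.3013369  25.18466364] 0.028705947366694004 28.4
the job is handed in; nothing more can be done
None
```

I closed the hasp, then gripped the square farthest from the base by its stock and pressed it into the corner between rail and leg. I handed the job in at 28.4 s with the grip and push still held.

- **Hasp:** pressing ended with the fingertip at 53 mm, the closed height you gave. The side and wrist pictures show the strap flat with the staple through the slot, and the last side picture shows it still there.
- **Square:** it was gripped at an opening of 29 mm, commanded at 100 N. Contact with the rail came at the expected height. Contact with the leg came within about 1 mm of where I expected it.
- **Final push:** about 16 N against the leg and 25 N down on the rail, with about 6 N sideways.
- **Position check:** in the scene picture the visible blade and heel corners lie within about 1 pixel of where the "home" model puts them.
- **Disagreements:**
  - The wrist picture showed the rail about 2 mm off sideways from my first fit. I corrected for most of it, and up to 1 mm may remain.
  - The tool leans about 0.5° under the load. A small edge shift in the wrist pictures suggests the stock turned in the pads and stayed flat on the rail, but I did not measure that directly.
- **Bystanders:** nothing else on the table was touched, and the last side picture shows no change to the things in view. The carton was partly hidden by the arm.

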